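# Pack the sample pots in the lever-arch canister

## Robot

A 6-joint arm with a two-finger parallel gripper is mounted at the origin on the work surface. World frame = base frame: x ahead of the robot, y to its left, z up, the work surface at z = 0. Lengths are in m, angles in rad, forces in N, time in s.
With the tool pointing down it reaches from about 0.35 to 0.975 m from the base axis. Payload 4.9 kg.
Tool frame: the origin (TCP) lies on the mounting face of the last link; the fingertips stand 173 mm ahead of it and the grasp point (between the pads) lies 155 mm ahead of it; z points along the fingers, y is the direction in which the jaws open and shut (so a half turn about z gives the same grasp; the last joint's range is limited). The gripper opens to 85 mm and grips with 20 to 120 N. Pads are 22 mm wide; open, the fingers measure 114 mm over their backs; the gripper's body (76 mm by 85 mm) begins 54 mm behind the grasp point. The pads swing forward as they close: fully open they stand 13 mm farther back than shut.
Start: joints at [1.182, 0.053, 1.613, -0, 1.476, -0.119], TCP at [0.167, 0.602, 0.405] pointing down, gripper open.
Joint ranges: [-3.01, 3.01], [-1.01, 2.22], [0.06, 2.58], [-1.02, 4.17], [0.09, 2.62], [-3.14, 3.14]. Speed limits (rad/s): [2.57, 2.57, 3.14, 3.14, 3.14, 3.14].

## Interface

Orientations are given as a rotation vector (axis times angle).
In Python, from station import ctrl gives the robot as it stands. The module is installed in compiled form; this text tells all that it offers.
- The arm moves only by the tool jog_arm, never from a script. Its argument "steps" is a list of rows, each a list of 2 entries, a list of its own where there are three numbers: the shift along the tool's x, y, z in cm, then the turn, a rotation vector about the tool's x, y, z in degrees. In form: [[[tx, ty, tz], [rx, ry, rz]], ...]. A call has 1 to 8 rows; each row shifts and turns the pose as measured when the row begins, along the tool's axes as they then stand; what a row does not reach is not made up. A row lasts 1/10 s, in which the tool goes at most 50 mm and 8.59 degrees, less where a joint would pass 70% of its speed; a pose out of reach is approached as far as the arm can. A call is refused whole if a number of a shift passes 5 or a number of a turn 8.59, either way. A call with a gripper value outside its range is refused whole. "fingers" is the gripper command: -1 is shut, 1 is fully open, values between are in proportion, set as the call begins (left out, the last holds). The fingers move at their own pace and stop on an object; "grip_force" is the grip in N (left out, the last holds). Time passes only in rows, so rows that do not move let the fingers close. It gives the time, the measured TCP pose, the force and the opening at its end, in the units of the state.
- ctrl.get_obs(): the state, without advancing time (a new reading comes with each control period).
- ctrl.get_image(name): name is "scene" or "top" or "wrist"; returns the picture (480x640x3 uint8, red, green, blue); there is no depth.
- ctrl.camera_info(name): a dict with "K" (3x3 intrinsics, pixels), "camera_from_world" (4x4, takes a point from world to camera coordinates). Camera axes: x right, y up, looking along -z (the intrinsics and any distortion apply to the point x, -y, -z); pixel columns grow to the right and rows downward; lengths in m; the calibration is good to about 2 mm. A picture is of the moment at which its call begins: read the wrist's pose just before it. camera_info takes no time and is no camera call; for the wrist camera it gives the pose at the moment of the call.
- ctrl.finish_job(): hands the job in, once; it reports no verdict.
The state is a dict: "t": time; "q": joint angles; "dq": joint speeds; "effort": joint torques, N m; "tool_pos": TCP position; "tool_rot": TCP orientation; "contact_force": force on the tool from outside, world axes, zero at the start; "wrist_torque": the same for the moment, N m; "opening": finger opening in m.
Only numpy, scipy, OpenCV 4.12 (cv2) and the standard library are available. Lean on these libraries where they do the work, as an engineer would, in place of code of your own. Each camera call takes 0.05 s, during which the arm holds its last target.

## Task

Lift the lever on the round canister fully so that its rings spring open, then pack every knob-lidded sample pot into the canister in a hexagonal pattern, one in the middle and the rest round it, each upright with its foot on the floor. Then press the lever fully down so that the rings close over the pots, and leave the other things on the bench where they are.

Things in the scene. Friction and masses are not known exactly. Their poses are not given: they have to be found in the camera images.
- canister: round open aluminium canister fixed on a 186 x 176 mm base plate. Origin on the work surface under the centre of the round well; z up, x points away from the lever. Well: inner diameter 124 mm, floor 6 mm and rim 42 mm above the origin, wall 5 mm thick. Takes seven pots: one in the middle, six round it
- canister_floor (a point): centre of the well's floor, 6 mm above canister. Two wire rings at canister x = -22 and +22 mm span the well along y; their halves hinge at y = -76 and +76 mm, 38 mm above the work surface. Closed, they run 95 mm above it over the pots; open, the halves stick out along y to 155 mm from the centre, at most 92 mm above it
- lever (a joint): angle of the lever that works both rings, rad: 0 = pressed fully down, level, rings closed; 1.15 = lifted to its stop, rings fully open (they turn 1.65 times as far as the lever). It stays where it is left (friction; about 2 to 3 N at the bar moves it)
- lever_hinge (a point): centre of the lever's hinge, which lies along the canister's y axis, at canister x = -80 mm and 40 mm above the work surface
- lever_bar (a point): centre of the lever's round black crossbar, 10 mm thick, parallel to the hinge and 75 mm from it; free length 50 mm between the two 8 mm side rods (at y = -29 and +29 mm). At lever 0 it lies level with the hinge, 155 mm from the canister's centre on its -x side; it rises on an arc about the hinge as the lever is lifted
- mat: black rubber bench mat, fixed, 230 x 250 x 2 mm, on which the pots stand at the start; origin at the centre of its underside
- pot1: sample pot standing upright (may be absent): white round body with grey lid, 38 mm diameter and 42 mm high, foot bevelled by 3.5 mm, and on the lid a grey upright grip knob 12 mm in diameter from 42 to 76 mm; weighs 50 to 95 g with its weight low; origin at the centre of its underside, z up along its axis
- pot2: sample pot standing upright (may be absent): white round body with grey lid, 38 mm diameter and 42 mm high, foot bevelled by 3.5 mm, and on the lid a grey upright grip knob 12 mm in diameter from 42 to 76 mm; weighs 50 to 95 g with its weight low; origin at the centre of its underside, z up along its axis
- pot3: sample pot standing upright (may be absent): white round body with grey lid, 38 mm diameter and 42 mm high, foot bevelled by 3.5 mm, and on the lid a grey upright grip knob 12 mm in diameter from 42 to 76 mm; weighs 50 to 95 g with its weight low; origin at the centre of its underside, z up along its axis
- pot4: sample pot standing upright (may be absent): white round body with grey lid, 38 mm diameter and 42 mm high, foot bevelled by 3.5 mm, and on the lid a grey upright grip knob 12 mm in diameter from 42 to 76 mm; weighs 50 to 95 g with its weight low; origin at the centre of its underside, z up along its axis
- pot5: sample pot standing upright (may be absent): white round body with grey lid, 38 mm diameter and 42 mm high, foot bevelled by 3.5 mm, and on the lid a grey upright grip knob 12 mm in diameter from 42 to 76 mm; weighs 50 to 95 g with its weight low; origin at the centre of its underside, z up along its axis
- pot6: sample pot standing upright (may be absent): white round body with grey lid, 38 mm diameter and 42 mm high, foot bevelled by 3.5 mm, and on the lid a grey upright grip knob 12 mm in diameter from 42 to 76 mm; weighs 50 to 95 g with its weight low; origin at the centre of its underside, z up along its axis
- pot7: sample pot standing upright (may be absent): white round body with grey lid, 38 mm diameter and 42 mm high, foot bevelled by 3.5 mm, and on the lid a grey upright grip knob 12 mm in diameter from 42 to 76 mm; weighs 50 to 95 g with its weight low; origin at the centre of its underside, z up along its axis
- dropper: not part of the job: amber dropper bottle with black cap, 26 mm diameter, 46 mm high, among the pots; origin at the centre of its underside
- jar: not part of the job: plain white lidded jar without a knob, 34 mm diameter, 36 mm high, among the pots; origin at the centre of its underside
- tape_roll: not part of the job: roll of paper tape, 52 mm diameter, 18 mm high, lying at the back; origin at the centre of its underside
- mouse: not part of the job: white computer mouse, 62 mm across, 30 mm high, to one side; origin at the centre of its underside
- gel_bottle: not part of the job: clear bottle, 52 mm diameter, 120 mm high, to one side; origin at the centre of its underside
Mind the look-alikes: they are no part of the job. What is shaped like the pot2 but orange or yellow is not meant. What is shaped like the pot1 but purple is not meant.

How it is judged:
By the outcome, as a careful person would: the job done as asked, in the order asked, and still so for the second after the job is handed in, with the robot touching nothing.
Of pot1, pot2, pot3, pot4, pot5, pot6, pot7 only 5 to 7 are there at a start; the rules pass over those that are not, and their reading is None.
At some moment in a run one of pot1, pot2, pot3, pot4, pot5, pot6, pot7 may be knocked a few centimetres aside while the robot is not near it.
It also fails if it takes over 210 s, if anything falls off the work surface, if the arm or the gripper's body presses on something with over 40 N, if the wrist force passes 120 N, or if a joint passes its speed limit or range.

## Working session

There is one attempt and no reset: what is moved stays moved. The work goes in short steps, Python scripts to look and compute and a tool call to move; the robot and the scene stay as the last step left them, time stands still between calls to the robot, and variables do not carry over. Pictures are saved under pics/ and viewed, and the job is handed in when it is done.

Besides the shell and the picture viewer there is one more tool, called as name(argument=value, ...) on one line, values as JSON. jog_arm: Moves the arm, as the interface text tells. Its arguments: {"type":"object","properties":{"steps":{"type":"array","items":{"type":"array"}},"fingers":{"type":"number"},"grip_force":{"type":"number"}},"required":["steps"]}

```bash
mkdir -p pics; ls; python3 - <<'E'
from station import ctrl
import cv2
o=ctrl.get_obs(); print(o)
for n in ["scene","top","wrist"]:
    im=ctrl.get_image(n); cv2.imwrite(f"pics/{n}0.png",im[:,:,::-1])
    print(n,ctrl.camera_info(n))
E
```

```text
pics
{'t': 0.0, 'q': array([ 1.18198906e+00,  5.33530805e-02,  1.61428034e+00,  5.62118824e-06,
        1.47603657e+00, -1.18980826e-01]), 'dq': array([ 3.81830330e-05,  3.33093732e-04, -1.78393910e-03, -7.07178668e-05,
       -9.19309320e-04, -8.94892565e-04]), 'effort': array([ 4.92965264e-04, -3.93686628e+01, -3.70173705e+01, -9.13578810e-05,
        7.24778758e-03, -3.52950522e-06]), 'tool_pos': array([0.16648716, 0.60213799, 0.40347317]), 'tool_rot': array([-0.4224875 , -3.11252094,  0.00315574]), 'contact_force': array([-1.21083711, -0.23400232, -0.58562255]), 'wrist_torque': array([ 0.00835041,  0.03787814, -0.01641281]), 'opening': 0.08510708237686354}
scene {'K': array([[438.5163068 ,   0.        , 316.0872341 ],
       [  0.        , 438.5163068 , 239.70670946],
       [  0.        ,   0.        ,   1.        ]]), 'camera_from_world': array([[ 0.49410575,  0.86925495, -0.01597901, -0.2253546 ],
       [-0.48216102,  0.28927339,  0.82694719,  0.23934287],
       [ 0.72345024, -0.40089491,  0.5620525 , -1.60257305],
       [ 0.        ,  0.        ,  0.        ,  1.        ]]
[... 264 characters left out ...]
315e-02],
       [ 9.93770430e-01,  2.38412889e-02,  1.08866545e-01,
        -5.93109536e-01],
       [-1.08918905e-01,  9.04865132e-04,  9.94050227e-01,
        -1.75232896e+00],
       [ 0.00000000e+00,  0.00000000e+00,  0.00000000e+00,
         1.00000000e+00]])}
wrist {'K': array([[361.07525789,   0.        , 318.64707366],
       [  0.        , 361.07525789, 236.90675285],
       [  0.        ,   0.        ,   1.        ]]), 'camera_from_world': array([[ 0.26675112,  0.96376473, -0.00117454, -0.62355504],
       [-0.91596514,  0.25314172, -0.31133123,  0.03993375],
       [-0.29975273,  0.0841238 ,  0.95030073, -0.37960383],
       [ 0.        ,  0.        ,  0.        ,  1.        ]])}
```

View pics/scene0.png

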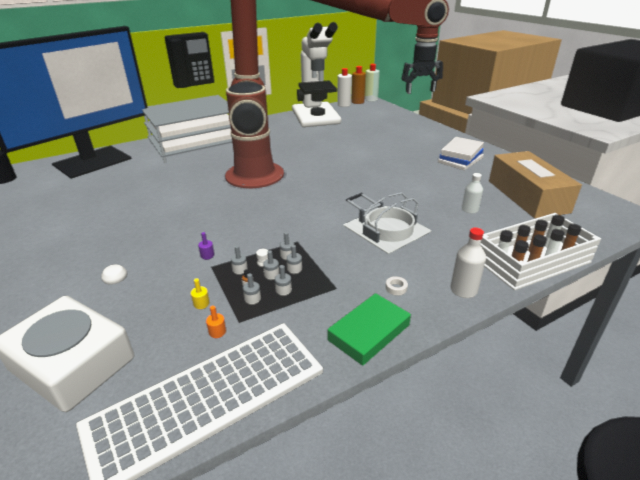

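View pics/top0.png

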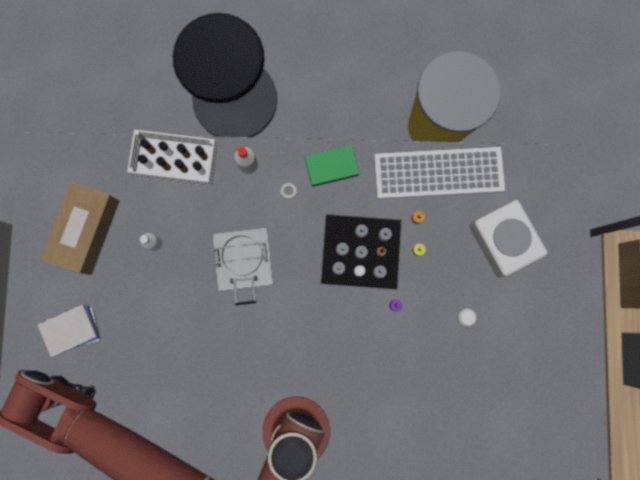

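View pics/wrist0.png

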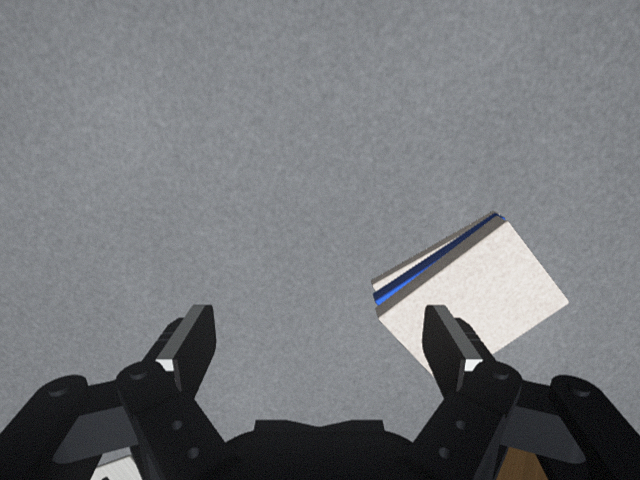

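```bash
cat > h.py <<'E'
from station import ctrl
import numpy as np, cv2
from scipy.spatial.transform import Rotation as R
def proj(name,P,ci=None):
    ci=ci or ctrl.camera_info(name); M=ci["camera_from_world"];K=ci["K"]
    p=M[:3,:3]@np.asarray(P,float)+M[:3,3]; q=K@np.array([p[0],-p[1],-p[2]]); return q[:2]/q[2]
def unproj(name,uv,z,ci=None):
    ci=ci or ctrl.camera_info(name); M=ci["camera_from_world"];K=ci["K"]
    d=np.linalg.solve(K,[uv[0],uv[1],1]); d=np.array([d[0],-d[1],-d[2]])
    Rm=M[:3,:3]; c=-Rm.T@M[:3,3]; w=Rm.T@d
    return c+w*(z-c[2])/w[2]
def crop(src,x0,y0,x1,y1,s,out):
    im=cv2.imread(src)[y0:y1,x0:x1]; cv2.imwrite(out,cv2.resize(im,None,fx=s,fy=s,interpolation=cv2.INTER_CUBIC))
E
python3 - <<'E'
from h import *
crop("pics/top0.png",200,210,300,310,6,"pics/c1.png")
crop("pics/top0.png",315,205,415,305,6,"pics/c2.png")
E
```

```text
(no output)
```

View pics/c1.png

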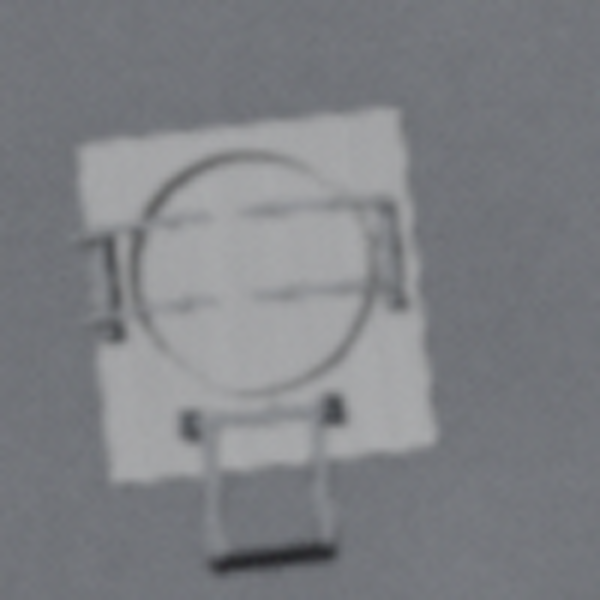

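View pics/c2.png

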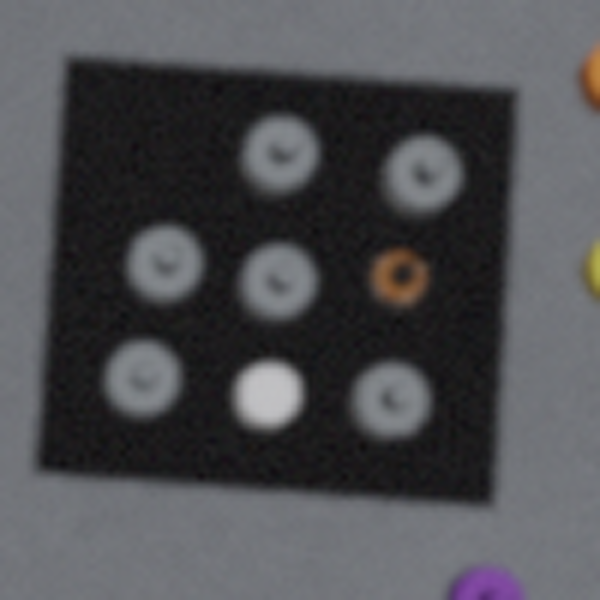

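```bash
python3 - <<'E'
from h import *
f=lambda x,y,ox=200,oy=210:(ox+(x-2.5)/6,oy+(y-2.5)/6)
ci=ctrl.camera_info("top")
rim=unproj("top",f(253,272),.042,ci);print("rim",rim)
for c in [(80,145),(398,108),(436,442),(112,482)]: print(unproj("top",f(*c),.003,ci))
hL=unproj("top",f(190,424),.045,ci);hR=unproj("top",f(335,408),.045,ci);print("hinge",(hL+hR)/2,hL,hR)
for a in [0,.1,.2,.3,.5]:
    z=.04+.075*np.sin(a)
    print(a,np.round([.155-.075*(1-np.cos(a)),np.linalg.norm((unproj("top",f(273,558),z,ci)-rim)[:2])],4))
print("pots")
for c in [(280,154),(423,175),(166,262),(279,282),(143,378),(391,400)]: print(unproj("top",f(*c,315,205),.044,ci).round(4))
for c,z in [((400,276),.048),((269,395),.038)]: print("other",unproj("top",f(*c,315,205),z,ci).round(4))
o=ctrl.get_obs(); print(R.from_rotvec(o['tool_rot']).as_matrix().round(3),o['tool_pos'])
crop("pics/scene0.png",330,180,440,260,6,"pics/c3.png")
E
```

```text
rim [0.55192934 0.186707   0.042     ]
[0.62253201 0.28893449 0.003     ]
[0.64707047 0.11623602 0.003     ]
[0.46547861 0.08958625 0.003     ]
[0.43979596 0.26361947 0.003     ]
hinge [0.4754869  0.17834762 0.045     ] [0.47035798 0.21645659 0.045     ] [0.48061583 0.14023865 0.045     ]
0 [0.155  0.1517]
0.1 [0.1546 0.1518]
0.2 [0.1535 0.1519]
0.3 [0.1517 0.152 ]
0.5 [0.1458 0.1523]
pots
[ 0.6402 -0.1931  0.044 ]
[ 0.6307 -0.2696  0.044 ]
[ 0.5808 -0.1333  0.044 ]
[ 0.5715 -0.1936  0.044 ]
[ 0.5187 -0.1223  0.044 ]
[ 0.5102 -0.2539  0.044 ]
other [ 0.5759 -0.2575  0.048 ]
other [ 0.5116 -0.1897  0.038 ]
[[-0.964  0.267 -0.001]
 [ 0.267  0.964 -0.002]
 [ 0.    -0.002 -1.   ]] [0.16652613 0.60219025 0.40371103]
```

View pics/c3.png

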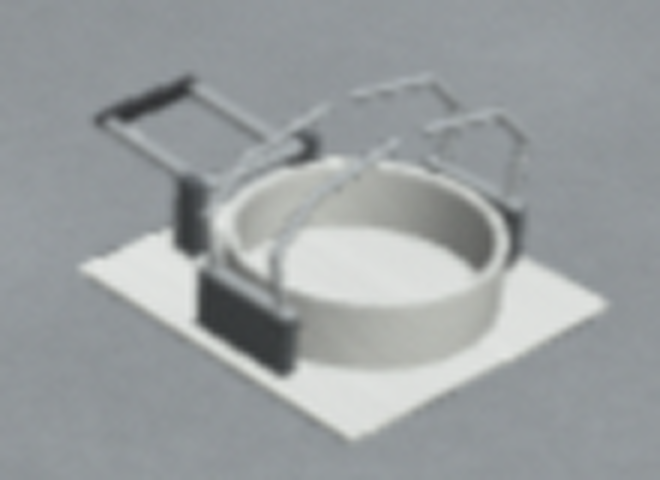

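```bash
cat >> h.py <<'E'
def Rdown(yaw):  # tool y axis at azimuth yaw (world), z down
    y=np.array([np.cos(yaw),np.sin(yaw),0]); z=np.array([0,0,-1.]); return np.stack([np.cross(y,z),y,z],1)
def plan(pos,yawdeg,n=None,step=4.8):
    o=ctrl.get_obs(); p=o['tool_pos']; A=R.from_rotvec(o['tool_rot']); B=R.from_matrix(Rdown(np.deg2rad(yawdeg)))
    pos=np.array(pos,float)
    rv=(A.inv()*B).as_rotvec(degrees=True); d=np.linalg.norm(pos-p)*100
    n=n or max(1,int(np.ceil(max(d/step,np.abs(rv).max()/8.5))))
    s="["
    for i in range(n):
        Ai=A*R.from_rotvec(rv*i/n,degrees=True)
        t=Ai.inv().apply((pos-p)/n)*100
        s+=str([[float(x) for x in t.round(2)],[float(x) for x in (rv/n).round(1)]])+(", " if i<n-1 else "]")
    print(n,"rows",s.replace("-0.0]","0]").replace("-0.0,","0,").replace(".0,",",").replace(".0]","]"))
def gp(x,y,z): return [x,y,z+.155]
E
python3 - <<'E'
from h import *
o=ctrl.get_obs();M=ctrl.camera_info("wrist")["camera_from_world"];c=-M[:3,:3].T@M[:3,3]
A=R.from_rotvec(o['tool_rot']); print("cam in tool",A.inv().apply(c-o['tool_pos']),"fwd",A.inv().apply(-M[2,:3]))
ci=ctrl.camera_info("scene"); uv=np.array([330+(148-2.5)/6,180+(100-2.5)/6]);cx=np.array([.9906,.137,0])
for a in [0,.05,.1,.15,.2,.3]:
    P=np.array([.552,.1867,0])-cx*(.08+.075*np.cos(a))+[0,0,.04+.075*np.sin(a)]
    print(a,proj("scene",P,ci),uv, proj("top",P), 200+270.5/6,210+555.5/6)
plan([.42,.17,.40],7.8)
E
```

```text
cam in tool [ 0.08008585 -0.00073077  0.03128681] fwd [-3.11480262e-01  3.83306067e-04  9.50252545e-01]
0 [353.12661872 198.32545294] [354.25 196.25] [246.68550603 303.45274232] 245.08333333333334 302.5833333333333
0.05 [353.18493755 197.27010629] [354.25 196.25] [246.5371481  303.42074529] 245.08333333333334 302.5833333333333
0.1 [353.28365617 196.23664103] [354.25 196.25] [246.38258925 303.32922464] 245.08333333333334 302.5833333333333
0.15 [353.42275754 195.22749249] [354.25 196.25] [246.22218679 303.17803822] 245.08333333333334 302.5833333333333
0.2 [353.60214247 194.24507296] [354.25 196.25] [246.05631817 302.96720166] 245.08333333333334 302.5833333333333
0.3 [354.080944   192.36992672] [354.25 196.25] [245.70978872 302.36745184] 245.08333333333334 302.5833333333333
11 rows [[[-3.27, -3.17, 0.04], [0, 0, 6.1]], [[-3.59, -2.81, 0.04], [0, 0, 6.1]], [[-3.86, -2.41, 0.04], [0, 0, 6.1]], [[-4.1, -1.99, 0.04], [0, 0, 6.1]], [[-4.28, -1.55, 0.04], [0, 0, 6.1]], [[-4.42, -1.09, 0.04], [0, 0, 6.1]], [[-4.51, -0.61, 0.03], [0, 0, 6.1]], [[-4.55, -0.13, 0.03], [0, 0, 6.1]], [[-4.54, 0.35, 0.03], [0, 0, 6.1]], [[-4.48, 0.83, 0.03], [0, 0, 6.1]], [[-4.37, 1.3, 0.03], [0, 0, 6.1]]]
```

jog_arm(steps=[[[-3.3,-3.2,0],[0,0,6.1]],[[-3.6,-2.8,0],[0,0,6.1]],[[-3.9,-2.4,0],[0,0,6.1]],[[-4.1,-2,0],[0,0,6.1]],[[-4.3,-1.5,0],[0,0,6.1]],[[-4.4,-1.1,0],[0,0,6.1]],[[-4.5,-0.6,0],[0,0,6.1]],[[-4.5,-0.1,0],[0,0,6.1]]], fingers=-0.1, grip_force=30)

```text
t: 0.95
tool_pos: [0.3498, 0.2784, 0.4001]
tool_rot: [1.701, 2.641, -0.009]
contact_force: [1.0, -0.0, -0.3]
opening: 0.0383
```

```bash
python3 - <<'E'
from h import *
plan([.46,.18,.38],7.8)
E
```

```text
4 rows [[[-3.38, 1.49, 0.51], [-0.1, 0.1, 4.2]], [[-3.26, 1.73, 0.51], [-0.1, 0.1, 4.2]], [[-3.13, 1.97, 0.5], [-0.1, 0.1, 4.2]], [[-2.98, 2.19, 0.5], [-0.1, 0.1, 4.2]]]
```

jog_arm(steps=[[[-3.4,1.5,0.5],[-0.1,0.1,4.2]],[[-3.3,1.7,0.5],[-0.1,0.1,4.2]],[[-3.1,2,0.5],[-0.1,0.1,4.2]],[[-3,2.2,0.5],[-0.1,0.1,4.2]],[[0,0,0],[0,0,0]]])

```text
t: 1.45
tool_pos: [0.4639, 0.1693, 0.3793]
tool_rot: [2.094, 2.341, 0.009]
contact_force: [-0.3, -0.3, 0.1]
opening: 0.0381
```

```bash
cat >> h.py <<'E'
import pickle
def snap(name,out):
    o=ctrl.get_obs(); ci=ctrl.camera_info(name); im=ctrl.get_image(name); cv2.imwrite(f"pics/{out}.png",im[:,:,::-1]); pickle.dump((o,ci),open(f"pics/{out}.pkl","wb")); print(o['t'],o['tool_pos'].round(4),o['contact_force'].round(1),o['opening'])
    return ci
E
python3 - <<'E'
from h import *
snap("wrist","w1")
E
```

```text
1.45 [0.4639 0.1693 0.3793] [-0.3 -0.3  0.1] 0.03811274449535846
```

View pics/w1.png

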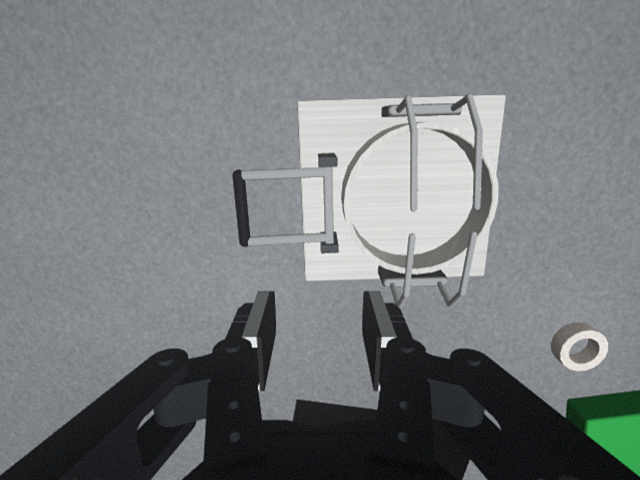

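```bash
python3 - <<'E'
from h import *
crop("pics/w1.png",290,80,515,310,3.4,"pics/c4.png".replace("c4","c4"))
crop("pics/w1.png",220,140,350,270,4.5,"pics/c5.png")
E
```

```text
(no output)
```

View pics/c4.png

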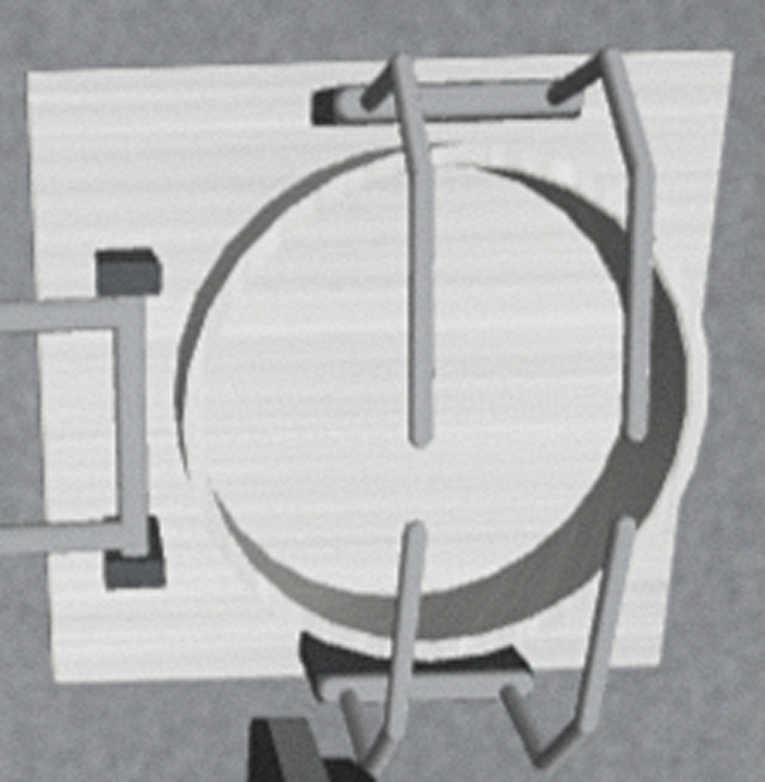

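View pics/c5.png

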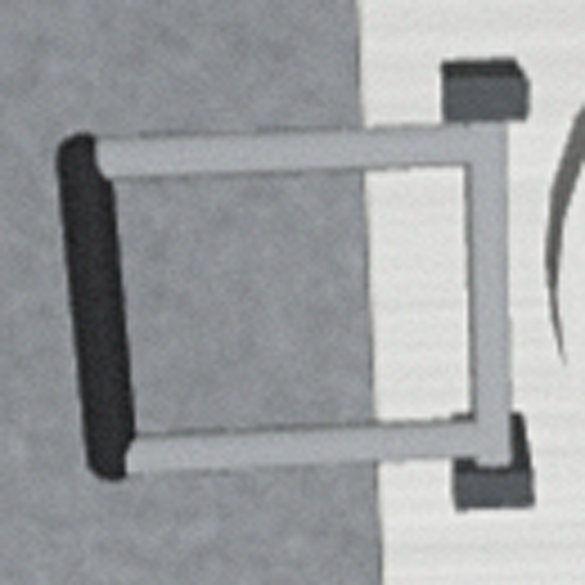

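```bash
python3 - <<'E'
from h import *
from scipy.optimize import least_squares
o,ci=pickle.load(open("pics/w1.pkl","rb"))
g=lambda p:(290+(p[0]-1.2)/3.4,80+(p[1]-1.2)/3.4)
pts=[(688,380),(678,450),(650,510),(600,570),(520,622),(430,640),(330,622),(265,568),(213,490),(580,187),(645,252),(520,168)]
P=np.array([unproj("wrist",g(p),.042,ci)[:2] for p in pts])
r=least_squares(lambda v:np.linalg.norm(P-v[:2],axis=1)-v[2],[.55,.19,.06]);print(r.x,(r.fun*1000).round(1))
c=r.x[:2]
# corners of plate
for p in [(28,72),(733,50),(658,665),(57,685)]: print(unproj("wrist",g(p),.004,ci).round(4))
h=lambda p:(220+(p[0]-1.7)/4.5,140+(p[1]-1.7)/4.5)
pb=np.array([h((82,150)),h((112,462))]); hp=[h((489,125)),h((493,455))]
q=[unproj("wrist",x,.04,ci) for x in hp];print("hinge",q,"mid",(q[0]+q[1])/2, np.arctan2(-(q[0]-q[1])[0],(q[0]-q[1])[1]))
for a in (0,.05,.1,.15):
    B=[unproj("wrist",x,.04+.075*np.sin(a),ci) for x in pb]; m=(B[0]+B[1])/2; print(a,m,np.linalg.norm((m-c.tolist()+[0])[:2]) if 0 else np.linalg.norm(m[:2]-c), .08+.075*np.cos(a), np.arctan2(-(B[0]-B[1])[0],(B[0]-B[1])[1]), np.linalg.norm(B[0]-B[1]))
E
```

```text
[0.55141733 0.19139257 0.06156703] [-0.2 -0.  -0.3 -0.2  0.5  0.3  0.7 -1.2  0.1  0.8 -0.6  0.1]
[0.4363 0.2627 0.004 ]
[0.6193 0.2886 0.004 ]
[0.6437 0.1149 0.004 ]
[0.4616 0.0882 0.004 ]
hinge [array([0.46869335, 0.21153045, 0.04      ]), array([0.47727916, 0.14675628, 0.04      ])] mid [0.47298625 0.17914337 0.04      ] 0.13178165825182567
0 [0.39735405 0.16769413 0.04      ] 0.15587529711980067 0.155 0.1391816297021348 0.06208529559581827
0.05 [0.39805246 0.16867259 0.04374844] 0.15503864409228577 0.15490626952962247 0.13918162970213505 0.06133026757089443
0.1 [0.39874911 0.16964861 0.04748751] 0.154208896382851 0.15462531239585192 0.13918162970213505 0.06057712672282192
0.15 [0.39944228 0.17061974 0.05120786] 0.15338815118279978 0.15415783084520318 0.13918162970213527 0.05982775551149276
```

```bash
python3 - <<'E'
from h import *
plan([.3975,.1685,.30],7.9)
E
```

```text
3 rows [[[0.18, -2.19, 2.64], [0.1, -0.1, -0.5]], [[0.2, -2.18, 2.64], [0.1, -0.1, -0.5]], [[0.22, -2.18, 2.64], [0.1, -0.1, -0.5]]]
```

jog_arm(steps=[[[0.2,-2.2,2.6],[0.1,-0.1,-0.5]],[[0.2,-2.2,2.6],[0.1,-0.1,-0.5]],[[0.2,-2.2,2.6],[0.1,-0.1,-0.5]],[[0,0,0],[0,0,0]]])

```text
t: 1.9
tool_pos: [0.3936, 0.17, 0.2991]
tool_rot: [-2.054, -2.376, 0.001]
contact_force: [1.0, -0.1, -0.1]
opening: 0.0387
```

```bash
python3 - <<'E'
from h import *
plan([.3975,.1685,.199],7.9)
E
```

```text
3 rows [[[-0.07, 0.12, 3.34], [0, 0, 0.1]], [[-0.07, 0.12, 3.34], [0, 0, 0.1]], [[-0.07, 0.12, 3.34], [0, 0, 0.1]]]
```

jog_arm(steps=[[[-0.1,0.2,3.5],[0,0,0.2]],[[-0.1,0.1,3],[0,0,0]],[[-0.1,0.1,2],[0,0,0]],[[0,0,1],[0,0,0]],[[0,0,0.4],[0,0,0]],[[0,0,0],[0,0,0]]])

```text
t: 2.5
tool_pos: [0.4033, 0.1721, 0.2068]
tool_rot: [2.045, 2.373, 0.023]
contact_force: [-0.2, 0.3, -0.1]
opening: 0.0386
```

```bash
python3 - <<'E'
from h import *
plan([.3975,.1685,.199],7.9)
snap("wrist","w2")
E
```

```text
1 rows [[[-0.28, -0.64, 0.77], [1, -0.2, 0.6]]]
2.5 [0.4033 0.1721 0.2068] [-0.2  0.3 -0.1] 0.03860778423968839
```

View pics/w2.png

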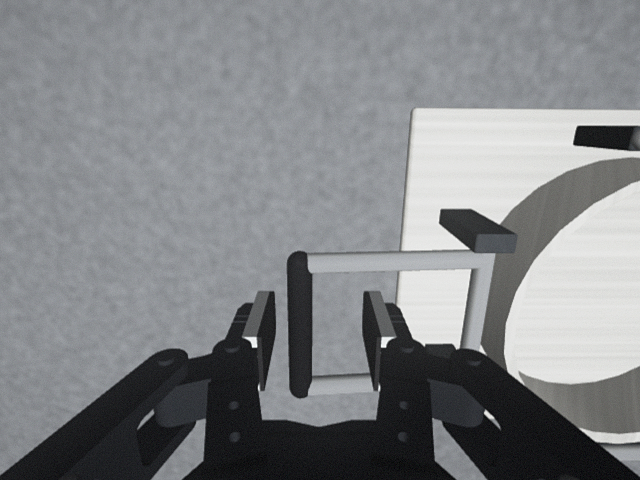

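jog_arm(steps=[[[-0.3,-0.6,0.5],[0.9,0,0.6]],[[0,0,0.2],[0,0,0]],[[0,0,0],[0,0,0]]])

```text
t: 2.85
tool_pos: [0.3992, 0.1685, 0.2028]
tool_rot: [2.063, 2.367, 0.012]
contact_force: [-0.5, -0.1, 0.1]
opening: 0.0385
```

jog_arm(steps=[[[0,0,0],[0,0,0]],[[0,0,0],[0,0,0]],[[0,0,0],[0,0,0]],[[0,0,0],[0,0,0]]], fingers=-1, grip_force=25)

```text
t: 3.25
tool_pos: [0.3983, 0.1683, 0.2027]
tool_rot: [-2.063, -2.368, -0.007]
contact_force: [0.0, 0.5, 0.2]
opening: 0.0088
```

```bash
python3 - <<'E'
from h import *
snap("wrist","w3")
E
```

```text
3.25 [0.3983 0.1683 0.2027] [0.  0.5 0.2] 0.008786271379949811
```

View pics/w3.png

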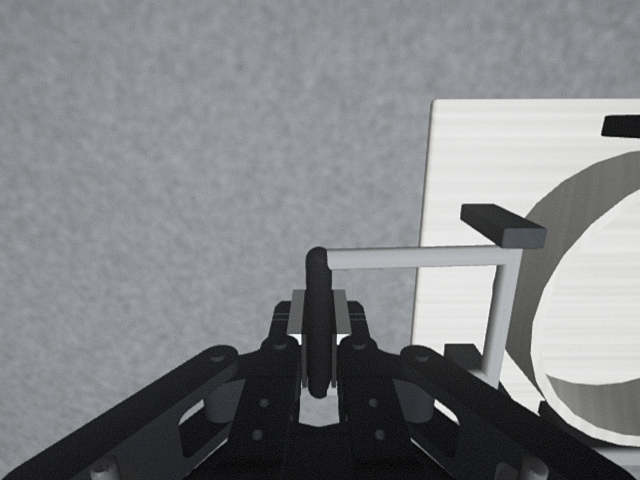

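jog_arm(steps=[[[0,0.13,-1.04],[0,0,0]],[[0,0.27,-1.0],[0,0,0]],[[0,0.41,-0.97],[0,0,0]],[[0,0.54,-0.9],[0,0,0]],[[0,0,0],[0,0,0]]])

```text
t: 3.8
tool_pos: [0.4121, 0.1701, 0.244]
tool_rot: [-2.063, -2.367, -0.007]
contact_force: [0.3, -0.1, 1.6]
opening: 0.0087
```

```bash
cat >> h.py <<'E'
C=np.array([.5515,.1905]); CX=np.array([np.cos(.1375),np.sin(.1375)]); CY=np.array([-CX[1],CX[0]])
def bar(a,dz=.0): 
    p=C-CX*(.08+.075*np.cos(a)); return np.array([p[0],p[1],.04+.075*np.sin(a)+.155+dz])
E
python3 - <<'E'
from h import *
o=ctrl.get_obs();p=o['tool_pos'];d=p[:2]-C
print("rad",np.hypot(-d@CX-.08,p[2]-.155-.04),"ang",np.arctan2(p[2]-.155-.04,-d@CX-.08),"y",d@CY,o['contact_force'],o['opening'])
print(R.from_rotvec(o['tool_rot']).as_matrix().round(3))
for a in (.8,.95,1.1,1.15): plan(bar(a,.004),7.9)
E
```

```text
rad 0.07816669557383964 ang 0.6779173529572284 y -0.001067853089773014 [ 0.25013941 -0.13048368  1.56320652] 0.008694640657242595
[[-0.137  0.991  0.001]
 [ 0.991  0.137  0.005]
 [ 0.005  0.002 -1.   ]]
1 rows [[[0.11, 0.86, -0.88], [0.1, -0.3, 0]]]
1 rows [[[0.11, 1.73, -1.59], [0.1, -0.3, 0]]]
1 rows [[[0.12, 2.69, -2.18], [0.1, -0.3, 0]]]
1 rows [[[0.12, 3.03, -2.34], [0.1, -0.3, 0]]]
```

jog_arm(steps=[[[0,0.62,-0.75],[0,0,0]],[[0,0.7,-0.62],[0,0,0]],[[0,0.78,-0.55],[0,0,0]],[[0,0.85,-0.45],[0,0,0]],[[0,0,0],[0,0,0]]])

```text
t: 4.3
tool_pos: [0.4413, 0.1743, 0.2695]
tool_rot: [-2.055, -2.359, 0.013]
contact_force: [3.4, 0.6, -4.8]
opening: 0.0088
```

```bash
cat > lev.py <<'E'
from h import *
o=ctrl.get_obs();p=o['tool_pos'];d=p[:2]-C
print("rad",np.hypot(-d@CX-.08,p[2]-.155-.04),"ang",np.arctan2(p[2]-.155-.04,-d@CX-.08),"y",d@CY,o['contact_force'],o['opening'])
for a in (1.1,1.15,1.2): plan(bar(a,.003),7.9)
snap("wrist","wl%d"%(o['t']*100)); snap("scene","sl%d"%(o['t']*100))
E
python3 lev.py; ls -t pics|head -4; f=$(ls -t pics/sl*.png|head -1); python3 -c "
from h import *
crop('$f',310,150,470,270,5,'pics/c6.png')"
```

```text
rad 0.08082402938929108 ang 1.1713968481270345 y -0.0009406396475846757 [ 3.44232107  0.55369302 -4.84959365] 0.008797175823796787
1 rows [[[0.09, -0.25, 0.47], [-0.9, -0.2, 0]]]
1 rows [[[0.09, 0.08, 0.3], [-0.9, -0.2, 0]]]
1 rows [[[0.09, 0.43, 0.15], [-0.9, -0.2, 0]]]
4.3 [0.4413 0.1743 0.2695] [ 3.4  0.6 -4.8] 0.008797175823796787
4.35 [0.4411 0.1743 0.2694] [1.  1.3 0.8] 0.00881266407771823
sl430.pkl
sl430.png
wl430.pkl
wl430.png
```

View pics/c6.png

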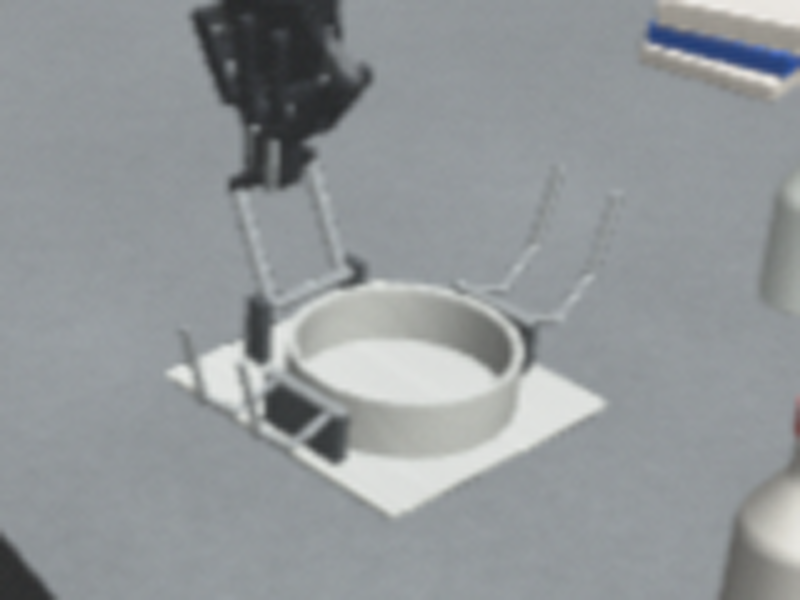

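jog_arm(steps=[[[0,0.5,0],[0,0,0]],[[0,0.4,0],[0,0,0]]])

```text
t: 4.6
tool_pos: [0.4478, 0.1754, 0.2705]
tool_rot: [-2.048, -2.352, 0.033]
contact_force: [-19.5, -2.5, 10.2]
opening: 0.0087
```

jog_arm(steps=[[[0,0.4,0],[0,0,0]],[[0,0.4,0],[0,0,0]]])

```text
t: 4.8
tool_pos: [0.4518, 0.1762, 0.2702]
tool_rot: [-2.036, -2.341, 0.064]
contact_force: [-17.8, -2.9, 12.6]
opening: 0.0089
```

```bash
python3 lev.py
```

```text
rad 0.07799325925688647 ang 1.3021075893139948 y -0.0005169507490349699 [-17.81222402  -2.88779702  12.59748576] 0.008930675790508453
1 rows [[[0.05, -1.3, 0.61], [-3.2, -0.1, 0.1]]]
1 rows [[[0.05, -0.97, 0.43], [-3.2, -0.1, 0.1]]]
1 rows [[[0.05, -0.63, 0.27], [-3.2, -0.1, 0.1]]]
4.8 [0.4518 0.1762 0.2702] [-17.8  -2.9  12.6] 0.008930675790508453
4.85 [0.452  0.1762 0.2702] [-18.   -3.7  14.1] 0.008568109645726872
```

jog_arm(steps=[[[0,0,0],[0,0,0]],[[0,0,0],[0,0,0]],[[0,0,-1],[0,0,0]],[[0,0,-2.5],[0,0,0]],[[0,0,-4],[-3,0,0]],[[0,0,-4],[0,0,0]],[[0,0,0],[0,0,0]]], fingers=-0.1)

```text
t: 5.6
tool_pos: [0.4571, 0.1763, 0.3929]
tool_rot: [2.061, 2.368, 0.005]
contact_force: [0.7, 0.1, -0.3]
opening: 0.0382
```

```bash
python3 - <<'E'
from h import *
ci=snap("wrist","w5");snap("top","t5")
o=ctrl.get_obs(); print(R.from_rotvec(o['tool_rot']).as_matrix().round(3))
crop("pics/t5.png",200,170,420,310,3.6,"pics/c7.png")
for a in (1.0,1.1,1.15,1.2):print(proj("wrist",bar(a)-[0,0,.155],ci))
E
```

```text
5.6 [0.4571 0.1763 0.3929] [ 0.7  0.1 -0.3] 0.03822107663012931
5.65 [0.4566 0.1762 0.3903] [0.3 0.1 0.2] 0.038188251953114385
[[-0.138  0.99  -0.005]
 [ 0.99   0.138 -0.001]
 [ 0.    -0.005 -1.   ]]
[284.07964941 229.07029404]
[292.45714679 230.53044834]
[296.92694918 231.17498998]
[301.56292581 231.75733962]
```

View pics/w5.png

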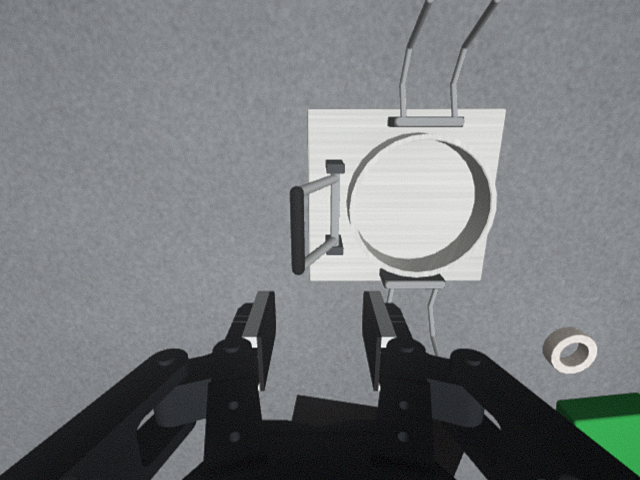

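View pics/c7.png

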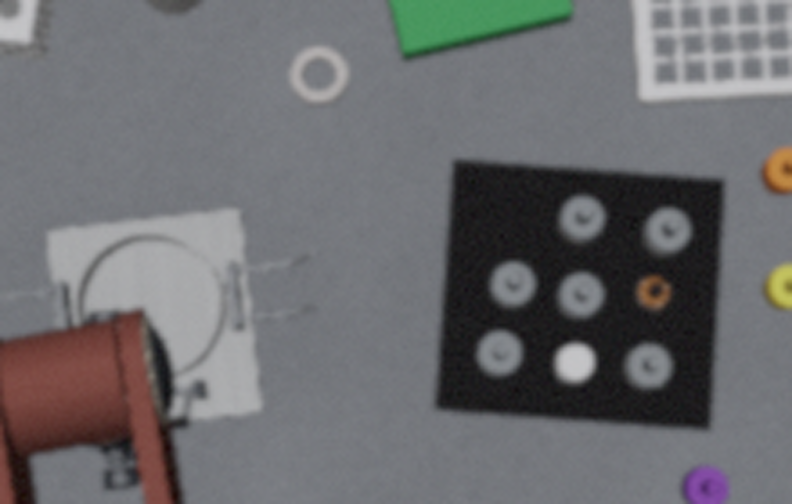

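```bash
python3 - <<'E'
from h import *
plan([.575,-.25,.42],8)
E
```

```text
10 rows [[[-4.38, 0.59, -0.33], [0, 0, 0]], [[-4.38, 0.59, -0.33], [0, 0, 0]], [[-4.38, 0.59, -0.33], [0, 0, 0]], [[-4.38, 0.59, -0.33], [0, 0, 0]], [[-4.38, 0.59, -0.33], [0, 0, 0]], [[-4.38, 0.59, -0.33], [0, 0, 0]], [[-4.38, 0.59, -0.33], [0, 0, 0]], [[-4.39, 0.59, -0.33], [0, 0, 0]], [[-4.39, 0.59, -0.33], [0, 0, 0]], [[-4.39, 0.59, -0.33], [0, 0, 0]]]
```

jog_arm(steps=[[[-4.5,0.6,-0.3],[0,0,0]],[[-4.5,0.6,-0.3],[0,0,0]],[[-4.5,0.6,-0.3],[0,0,0]],[[-4.5,0.6,-0.3],[0,0,0]],[[-4.5,0.6,-0.3],[0,0,0]],[[-4.5,0.6,-0.3],[0,0,0]],[[-4.5,0.6,-0.3],[0,0,0]],[[-4.5,0.6,-0.3],[0,0,0]]], fingers=-0.3)

```text
t: 6.5
tool_pos: [0.5549, -0.1812, 0.3985]
tool_rot: [-2.037, -2.368, 0.015]
contact_force: [0.3, -0.1, 0.6]
opening: 0.0297
```

```bash
python3 - <<'E'
from h import *
plan([.575,-.25,.42],8)
E
```

```text
2 rows [[[-3.54, 0.46, -1.11], [-0.6, -0.2, 0.3]], [[-3.54, 0.49, -1.09], [-0.6, -0.2, 0.3]]]
```

jog_arm(steps=[[[-3,0.4,-1.1],[-0.6,-0.2,0.3]],[[-2,0.5,-0.8],[-0.6,-0.2,0.3]],[[-0.5,0,0],[0,0,0]],[[0,0,0],[0,0,0]]])

```text
t: 6.9
tool_pos: [0.5718, -0.2424, 0.4091]
tool_rot: [-2.064, -2.354, 0.002]
contact_force: [0.1, -0.4, 0.0]
opening: 0.03
```

```bash
python3 - <<'E'
from h import *
snap("wrist","m1")
E
```

```text
6.9 [ 0.5718 -0.2424  0.4091] [ 0.1 -0.4  0. ] 0.030009087973647965
```

View pics/m1.png

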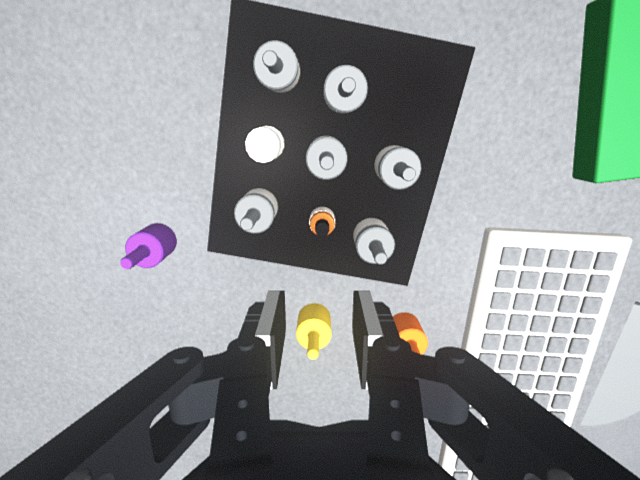

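```bash
python3 - <<'E'
from h import *
crop("pics/m1.png",225,30,445,275,3.2,"pics/c8.png")
E
```

```text
(no output)
```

View pics/c8.png

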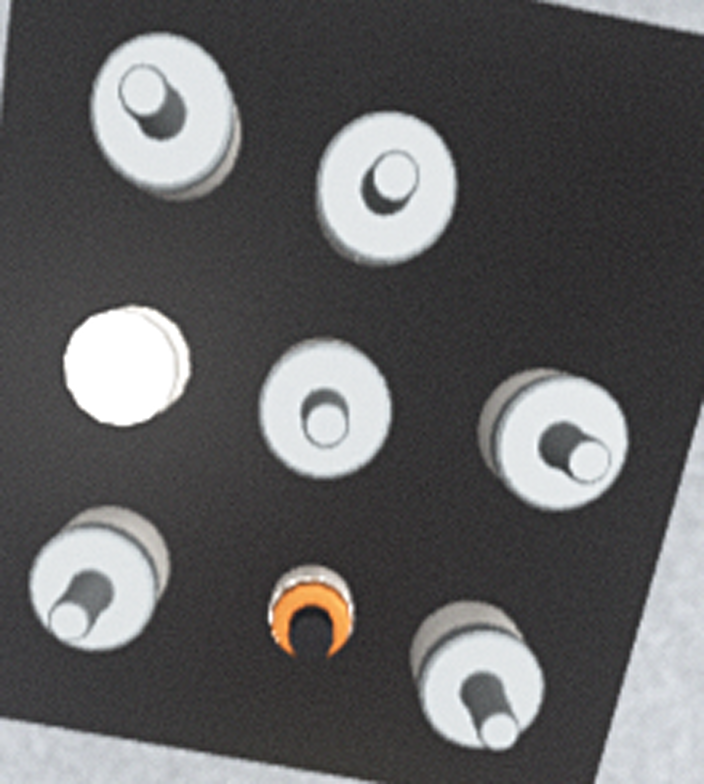

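```bash
python3 - <<'E'
from h import *
o,ci=pickle.load(open("pics/m1.pkl","rb"))
g=lambda p:(225+(p[0]-1.1)/3.2,30+(p[1]-1.1)/3.2)
for p,l in zip([(143,90),(398,178),(327,424),(589,461),(70,620),(498,730)],[(163,110),(387,182),(326,408),(562,443),(94,586),(482,687)]): print(unproj("wrist",g(p),.078,ci).round(4),unproj("wrist",g(l),.044,ci).round(4))
plan([.60,-.15,.30],8)
E
```

```text
[ 0.5156 -0.1234  0.078 ] [ 0.5162 -0.123   0.044 ]
[ 0.5782 -0.1346  0.078 ] [ 0.5774 -0.1327  0.044 ]
[ 0.5693 -0.1945  0.078 ] [ 0.5694 -0.1937  0.044 ]
[ 0.6376 -0.195   0.078 ] [ 0.6376 -0.1945  0.044 ]
[ 0.5076 -0.2553  0.078 ] [ 0.508  -0.2542  0.044 ]
[ 0.6278 -0.2712  0.078 ] [ 0.6281 -0.2702  0.044 ]
4 rows [[[2.16, 1.02, 2.73], [-0.1, -0.1, -0.1]], [[2.17, 1.02, 2.73], [-0.1, -0.1, -0.1]], [[2.17, 1.02, 2.73], [-0.1, -0.1, -0.1]], [[2.17, 1.02, 2.73], [-0.1, -0.1, -0.1]]]
```

```bash
python3 - <<'E'
from h import *
plan([.5158,-.1232,.29],8)
E
```

```text
4 rows [[[3.1, -0.97, 3], [-0.1, -0.1, -0.1]], [[3.11, -0.97, 3], [-0.1, -0.1, -0.1]], [[3.12, -0.97, 2.99], [-0.1, -0.1, -0.1]], [[3.12, -0.97, 2.98], [-0.1, -0.1, -0.1]]]
```

jog_arm(steps=[[[3.1,-1,3],[0,0,0]],[[3.1,-1,3],[0,0,0]],[[3.1,-1,3],[0,0,0]],[[2,-0.6,1.8],[0,0,0]],[[0.7,-0.2,0.4],[0,0,0]],[[0,0,0],[0,0,0]]])

```text
t: 7.55
tool_pos: [0.5121, -0.1167, 0.2907]
tool_rot: [-2.052, -2.359, 0.005]
contact_force: [0.3, -0.1, 0.3]
opening: 0.03
```

```bash
python3 - <<'E'
from h import *
plan([.5158,-.1232,.221],8)
E
```

```text
2 rows [[[-0.38, 0.18, 3.48], [-0.4, -0.3, 0]], [[-0.36, 0.16, 3.48], [-0.4, -0.3, 0]]]
```

jog_arm(steps=[[[-0.7,0.35,1],[-0.4,-0.3,0]],[[0,0,2.5],[0,0,0]],[[0,0,2],[0,0,0]],[[0,0,0.8],[0,0,0]],[[0,0,0],[0,0,0]]])

```text
t: 8.05
tool_pos: [0.5214, -0.1278, 0.2311]
tool_rot: [2.058, 2.363, 0.004]
contact_force: [0.2, 0.3, 0.3]
opening: 0.0302
```

```bash
python3 - <<'E'
from h import *
plan([.5158,-.1232,.221],8)
E
```

```text
1 rows [[[0.54, -0.5, 1], [0.4, 0.3, -0.1]]]
```

jog_arm(steps=[[[0.35,-0.32,0.4],[0.3,0.2,0]],[[0,0,0.2],[0,0,0]],[[0,0,0],[0,0,0]]])

```text
t: 8.35
tool_pos: [0.5192, -0.1262, 0.2274]
tool_rot: [2.06, 2.363, 0.003]
contact_force: [0.0, -0.3, -1.0]
opening: 0.0302
```

```bash
python3 - <<'E'
from h import *
plan([.5158,-.1232,.221],8)
snap("wrist","g1")
E
```

```text
1 rows [[[0.34, -0.3, 0.64], [0.3, 0.2, -0.2]]]
8.35 [ 0.5192 -0.1262  0.2274] [ 0.  -0.3 -1. ] 0.030178679034464587
```

View pics/g1.png

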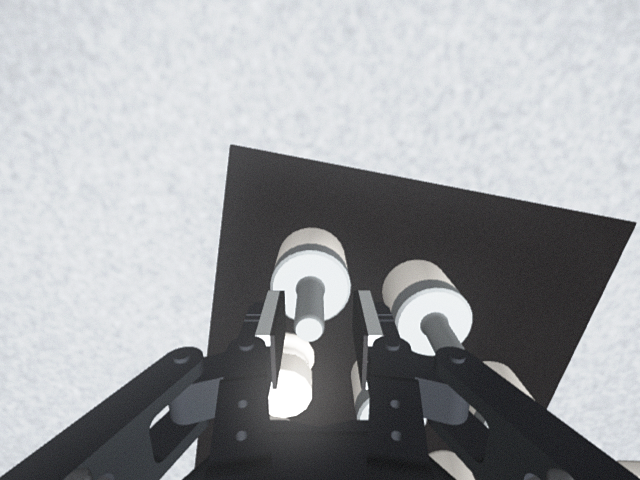

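jog_arm(steps=[[[0.34,-0.3,0.64],[0.3,0.2,0]],[[0,0,0],[0,0,0]],[[0,0,0],[0,0,0]]])

```text
t: 8.7
tool_pos: [0.5159, -0.123, 0.2217]
tool_rot: [2.063, 2.367, 0.002]
contact_force: [0.5, -0.5, -0.2]
opening: 0.0303
```

```bash
python3 - <<'E'
from h import *
plan([.5158,-.1232,.221],8)
E
```

```text
1 rows [[[-0.02, -0.01, 0.07], [0.1, 0.1, -0.2]]]
```

jog_arm(steps=[[[0,0,0],[0,0,0]],[[0,0,0],[0,0,0]],[[0,0,0],[0,0,0]],[[0,0,-2],[0,0,0]],[[0,0,-4],[0,0,0]],[[0,0,-4],[0,0,0]],[[0,0,-1],[0,0,0]],[[0,0,0],[0,0,0]]], fingers=-1, grip_force=40)

```text
t: 9.5
tool_pos: [0.5145, -0.1224, 0.3322]
tool_rot: [-2.062, -2.365, 0.002]
contact_force: [0.2, -0.4, -1.3]
opening: 0.0105
```

```bash
cat >>h.py <<'E'
def slot(k,r=.0405):
    if k<0: return C.copy()
    a=np.deg2rad(30+60*k); return C+r*(np.cos(a)*CX+np.sin(a)*CY)
E
python3 - <<'E'
from h import *
snap("wrist","g2")
s=slot(-1); plan([s[0],s[1],.335],7.9)
E
```

```text
9.5 [ 0.5145 -0.1224  0.3322] [ 0.2 -0.4 -1.3] 0.010514866858685967
7 rows [[[4.36, 1.13, -0.04], [0, 0, 0]], [[4.36, 1.14, -0.04], [0, 0, 0]], [[4.36, 1.14, -0.05], [0, 0, 0]], [[4.36, 1.14, -0.05], [0, 0, 0]], [[4.36, 1.14, -0.05], [0, 0, 0]], [[4.36, 1.14, -0.05], [0, 0, 0]], [[4.36, 1.14, -0.05], [0, 0, 0]]]
```

View pics/g2.png

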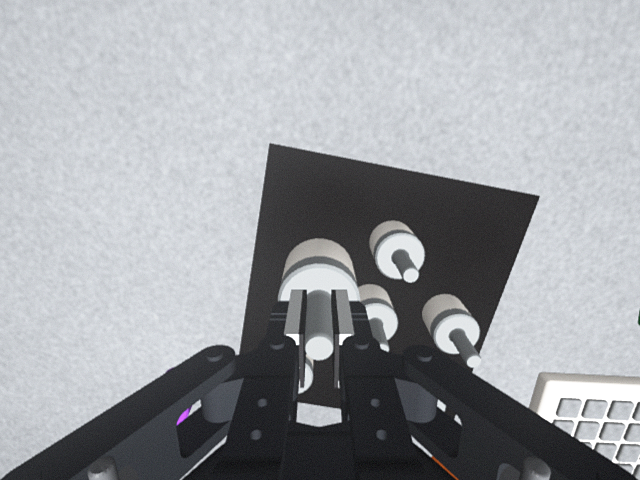

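jog_arm(steps=[[[4.3,1.1,0],[0,0,0]],[[4.3,1.1,0],[0,0,0]],[[4.3,1.1,0],[0,0,0]],[[4.3,1.1,0],[0,0,0]],[[4.3,1.1,0],[0,0,0]],[[4.3,1.1,0],[0,0,0]],[[2,0.6,0],[0,0,0]],[[0,0,0],[0,0,0]]])

```text
t: 10.35
tool_pos: [0.545, 0.1716, 0.3112]
tool_rot: [-2.055, -2.344, 0.031]
contact_force: [0.7, 0.3, -1.7]
opening: 0.0108
```

jog_arm(steps=[[[0,0,0],[0,0,0]]])

```text
t: 10.45
tool_pos: [0.5443, 0.1717, 0.3088]
tool_rot: [-2.052, -2.344, 0.036]
contact_force: [-0.3, -0.3, -0.5]
opening: 0.0107
```

```bash
python3 - <<'E'
from h import *
s=slot(-1); plan([s[0],s[1],.335],7.9)
E
```

```text
1 rows [[[1.78, 0.87, -2.64], [-2, -0.3, -0.3]]]
```

jog_arm(steps=[[[1.8,0.9,-1],[-2,-0.3,-0.3]],[[0,0,0],[0,0,0]],[[0,0,0],[0,0,0]]])

```text
t: 10.75
tool_pos: [0.5503, 0.1875, 0.3139]
tool_rot: [-2.066, -2.363, 0.012]
contact_force: [0.5, 0.8, -1.8]
opening: 0.0106
```

```bash
python3 - <<'E'
from h import *
s=slot(-1); plan([s[0],s[1],.30],7.9)
E
```

```text
1 rows [[[0.28, 0.17, 1.39], [-0.4, 0.2, -0.2]]]
```

jog_arm(steps=[[[0.3,0.2,1.4],[-0.4,0.2,-0.2]],[[0,0,2],[0,0,0]],[[0,0,2.5],[0,0,0]],[[0,0,1],[0,0,0]],[[0,0,0],[0,0,0]],[[0,0,0],[0,0,0]]])

```text
t: 11.35
tool_pos: [0.5513, 0.1836, 0.2412]
tool_rot: [-2.072, -2.359, 0.007]
contact_force: [-0.0, 0.2, -0.0]
opening: 0.0108
```

```bash
python3 - <<'E'
from h import *
s=slot(-1); plan([s[0],s[1],.2265],7.9)
snap("wrist","p1")
E
```

```text
1 rows [[[0.68, 0.12, 1.47], [-0.3, 0.1, -0.5]]]
11.35 [0.5513 0.1836 0.2412] [-0.   0.2 -0. ] 0.010768478132076464
```

View pics/p1.png

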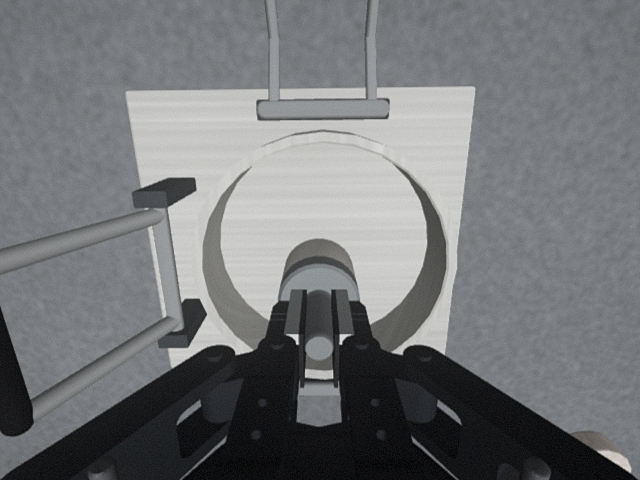

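```bash
python3 - <<'E'
from h import *
crop("pics/p1.png",190,110,460,390,2.8,"pics/c9.png")
E
```

```text
(no output)
```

View pics/c9.png

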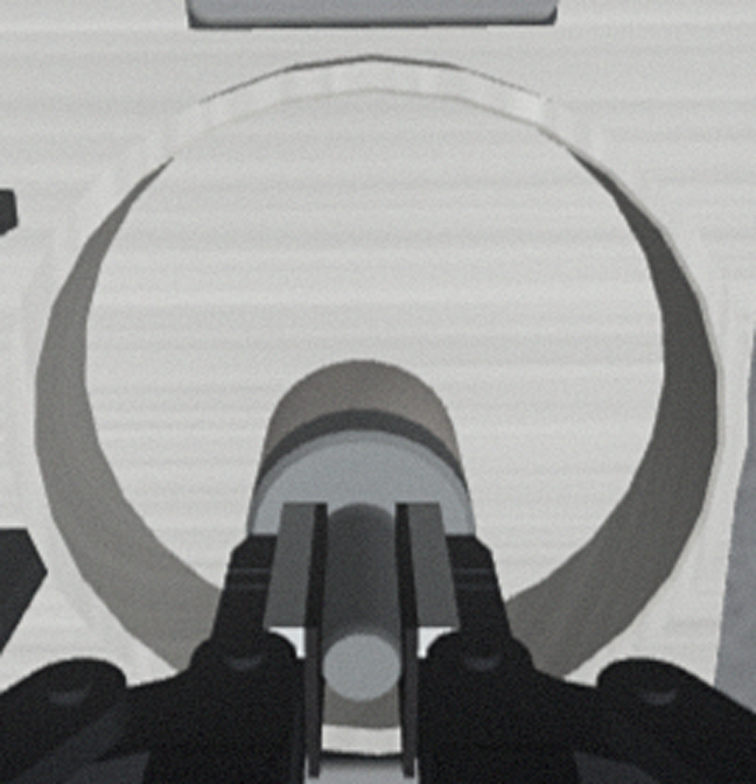

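```bash
python3 - <<'E'
from h import *
from scipy.optimize import least_squares
o,ci=pickle.load(open("pics/p1.pkl","rb"))
g=lambda p:(190+(p[0]-.9)/2.8,110+(p[1]-.9)/2.8)
pts=[(36,380),(52,310),(95,225),(40,470),(85,570),(150,640),(718,370),(705,300),(665,230),(717,430),(690,540),(640,610),(360,727)]
P=np.array([unproj("wrist",g(p),.042,ci)[:2] for p in pts])
for fixed in (0,1):
    r=least_squares(lambda v:np.linalg.norm(P-v[:2],axis=1)-(.062 if fixed else v[2]),[.55,.19,.06]);print(r.x,(r.fun*1000).round(1))
k=unproj("wrist",g((362,667)),.0975,ci);print("knob",k,o['tool_pos'],"offset",(k-o['tool_pos'])[:2])
E
```

```text
[0.55177769 0.19212971 0.06122544] [ 0.1 -0.1  0.1  0.4 -0.2 -0.7 -0.2  0.4 -0.  -0.6  0.2 -0.1  0.7]
[0.55174498 0.19228291 0.06      ] [-0.8 -1.  -0.7 -0.4 -0.9 -1.4 -1.  -0.4 -0.9 -1.3 -0.5 -0.8  0.1]
knob [0.55031873 0.18325495 0.0975    ] [0.55125884 0.18361596 0.2411909 ] offset [-0.00094011 -0.00036101]
```

```bash
sed -i 's/^C=np.array(\[.5515,.1905\])/C=np.array([.5523,.192])/' h.py; python3 - <<'E'
from h import *
s=slot(-1); print(C);plan([s[0],s[1],.228],7.9)
E
```

```text
[0.5523 0.192 ]
1 rows [[[0.82, 0.21, 1.34], [-0.2, 0.1, -0.5]]]
```

jog_arm(steps=[[[0.82,0.2,1.1],[-0.2,0.1,-0.5]],[[0,0,0],[0,0,0]],[[0,0,0],[0,0,0]]])

```text
t: 11.7
tool_pos: [0.5534, 0.1929, 0.2325]
tool_rot: [2.06, 2.368, 0.006]
contact_force: [0.5, 0.4, -0.6]
opening: 0.0106
```

```bash
python3 - <<'E'
from h import *
s=slot(-1); plan([s[0],s[1],.2255],7.9)
E
```

```text
1 rows [[[-0.08, -0.13, 0.7], [0.3, 0, 0.1]]]
```

jog_arm(steps=[[[-0.08,-0.12,0.7],[0.3,0,0]],[[0,0,0],[0,0,0]],[[0,0,0],[0,0,0]]])

```text
t: 12.0
tool_pos: [0.553, 0.1925, 0.2265]
tool_rot: [2.061, 2.371, 0.003]
contact_force: [0.0, -0.4, -1.0]
opening: 0.0105
```

jog_arm(steps=[[[0,0,0.15],[0,0,0]],[[0,0,0],[0,0,0]]])

```text
t: 12.2
tool_pos: [0.5533, 0.1925, 0.2259]
tool_rot: [2.061, 2.37, 0.004]
contact_force: [-0.2, 0.7, -1.5]
opening: 0.0104
```

jog_arm(steps=[[[0,0,0],[0,0,0]],[[0,0,0],[0,0,0]],[[0,0,0],[0,0,0]],[[0,0,-2],[0,0,0]],[[0,0,-4],[0,0,0]],[[0,0,-4],[0,0,0]],[[0,0,-4],[0,0,0]],[[-1,0,0],[0,0,0]]], fingers=-0.35)

```text
t: 13.0
tool_pos: [0.5535, 0.1825, 0.3674]
tool_rot: [-2.058, -2.37, 0.004]
contact_force: [0.5, 0.2, 0.6]
opening: 0.0278
```

```bash
python3 - <<'E'
from h import *
snap("wrist","r1")
plan([.578,-.134,.30],8)
E
```

```text
13.0 [0.5535 0.1825 0.3674] [0.5 0.2 0.6] 0.027849916504714103
7 rows [[[-4.5, -0.26, 0.92], [-0.1, 0, 0]], [[-4.5, -0.26, 0.92], [-0.1, 0, 0]], [[-4.5, -0.27, 0.92], [-0.1, 0, 0]], [[-4.5, -0.27, 0.92], [-0.1, 0, 0]], [[-4.5, -0.27, 0.92], [-0.1, 0, 0]], [[-4.5, -0.27, 0.92], [-0.1, 0, 0]], [[-4.5, -0.27, 0.92], [-0.1, 0, 0]]]
```

View pics/r1.png

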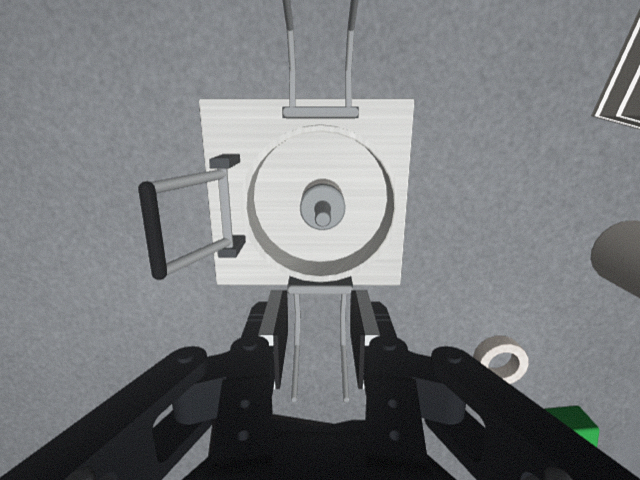

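```bash
python3 - <<'E'
from h import *
crop("pics/r1.png",235,115,405,285,4.4,"pics/c10.png")
E
```

```text
(no output)
```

View pics/c10.png

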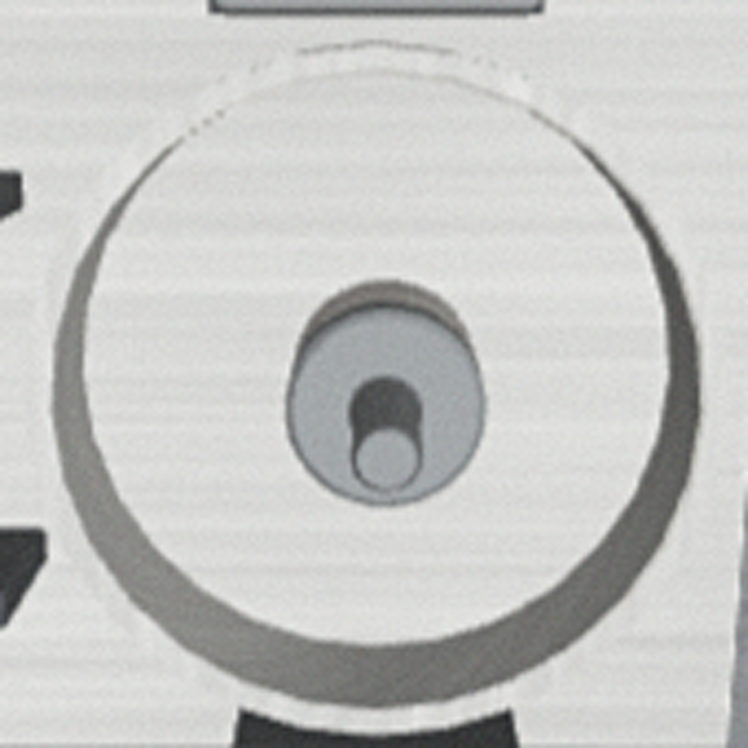

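```bash
python3 - <<'E'
from h import *
from scipy.optimize import least_squares
o,ci=pickle.load(open("pics/r1.pkl","rb"))
g=lambda p:(235+(p[0]-1.7)/4.4,115+(p[1]-1.7)/4.4)
pts=[(53,400),(62,320),(95,240),(130,600),(200,660),(290,698),(380,708),(470,695),(560,650),(630,580),(690,470),(700,400),(688,300),(660,230)]
P=np.array([unproj("wrist",g(p),.042,ci)[:2] for p in pts])
r=least_squares(lambda v:np.linalg.norm(P-v[:2],axis=1)-v[2],[.55,.19,.06]);print(r.x,(r.fun*1000).round(1))
print(unproj("wrist",g((387,459)),.082,ci),unproj("wrist",g((386,406)),.048,ci))
E
```

```text
[0.55168562 0.19087667 0.06137928] [-0.1 -0.3 -0.5  0.4  0.5  0.3 -0.   0.1 -0.4 -1.  -0.  -0.   0.3  0.8]
[0.55329611 0.1926603  0.082     ] [0.55319334 0.19358643 0.048     ]
```

jog_arm(steps=[[[-4.4,-0.3,0.6],[0,0,0]],[[-4.4,-0.3,0.6],[0,0,0]],[[-4.4,-0.3,0.6],[0,0,0]],[[-4.4,-0.3,0.6],[0,0,0]],[[-4.4,-0.3,0.6],[0,0,0]],[[-4.4,-0.3,0.6],[0,0,0]],[[-2.5,-0.1,0.2],[0,0,0]],[[0,0,0],[0,0,0]]])

```text
t: 13.85
tool_pos: [0.5711, -0.1177, 0.3127]
tool_rot: [-2.047, -2.358, 0.021]
contact_force: [-1.0, 0.0, -0.5]
opening: 0.0279
```

jog_arm(steps=[[[0,0,0],[0,0,0]]])

```text
t: 13.95
tool_pos: [0.5705, -0.1179, 0.3109]
tool_rot: [-2.046, -2.354, 0.022]
contact_force: [0.5, 0.2, 0.1]
opening: 0.0281
```

```bash
sed -i 's/^C=np.array(\[.5523,.192\])/C=np.array([.5517,.1913])/' h.py; sed -i 's/r=.0405/r=.041/' h.py; cat > go.py <<'E'
import sys
from h import *
a=[float(x) for x in sys.argv[1:4]]; plan(a,float(sys.argv[4]) if len(sys.argv)>4 else 8, 1); o=ctrl.get_obs(); print(o['t'],o['tool_pos'].round(4))
E
python3 go.py .5778 -.1337 .221
```

```text
1 rows [[[-1.73, 0.73, 8.96], [-1.4, -0.4, 0]]]
13.95 [ 0.5705 -0.1179  0.3109]
```

jog_arm(steps=[[[-1.4,0.6,1.5],[-1.4,-0.4,0]],[[-0.2,0.1,2.5],[0,0,0]],[[0,0,2],[0,0,0]],[[0,0,1],[0,0,0]],[[0,0,0],[0,0,0]],[[0,0,0],[0,0,0]]])

```text
t: 14.55
tool_pos: [0.5791, -0.1261, 0.2367]
tool_rot: [-2.05, -2.376, -0.002]
contact_force: [-0.3, -0.2, -0.3]
opening: 0.0277
```

```bash
python3 go.py .5778 -.1337 .221
```

```text
1 rows [[[-0.74, -0.24, 1.57], [-0.1, -0.2, 0.4]]]
14.55 [ 0.5791 -0.1261  0.2367]
```

jog_arm(steps=[[[-0.74,-0.24,0.9],[-0.1,-0.2,0.4]],[[0,0,0.4],[0,0,0]],[[0,0,0],[0,0,0]],[[0,0,0],[0,0,0]]])

```text
t: 14.95
tool_pos: [0.5787, -0.1341, 0.2257]
tool_rot: [2.057, 2.368, 0.003]
contact_force: [0.1, -0.5, 1.2]
opening: 0.0276
```

```bash
python3 go.py .5778 -.1337 .221
```

```text
1 rows [[[0.05, -0.09, 0.47], [0.3, 0.1, 0]]]
14.95 [ 0.5787 -0.1341  0.2257]
```

jog_arm(steps=[[[0.05,-0.09,0.47],[0.3,0.1,0]],[[0,0,0],[0,0,0]],[[0,0,0],[0,0,0]]])

```text
t: 15.25
tool_pos: [0.578, -0.134, 0.2214]
tool_rot: [2.06, 2.37, -0.001]
contact_force: [0.4, 0.0, -0.4]
opening: 0.0278
```

jog_arm(steps=[[[0,0,0],[0,0,0]],[[0,0,0],[0,0,0]],[[0,0,0],[0,0,0]],[[0,0,-2],[0,0,0]],[[0,0,-4],[0,0,0]],[[0,0,-4],[0,0,0]],[[0,0,-3],[0,0,0]],[[2,0,0],[0,0,0]]], fingers=-1)

```text
t: 16.05
tool_pos: [0.5745, -0.1147, 0.3532]
tool_rot: [-2.06, -2.365, 0.005]
contact_force: [0.8, 0.4, -0.5]
opening: 0.0106
```

```bash
python3 - <<'E'
from h import *
for k in range(-1,6): print(k,slot(k).round(4))
plan([*slot(4),.34],7.9)
E
```

```text
-1 [0.5517 0.1913]
0 [0.5841 0.2165]
1 [0.5461 0.2319]
2 [0.5137 0.2067]
3 [0.5193 0.1661]
4 [0.5573 0.1507]
5 [0.5897 0.1759]
6 rows [[[4.42, 0.32, 0.22], [-0.1, 0, 0]], [[4.42, 0.32, 0.22], [-0.1, 0, 0]], [[4.42, 0.32, 0.22], [-0.1, 0, 0]], [[4.42, 0.32, 0.22], [-0.1, 0, 0]], [[4.42, 0.32, 0.22], [-0.1, 0, 0]], [[4.42, 0.32, 0.22], [-0.1, 0, 0]]]
```

jog_arm(steps=[[[4.3,0.4,0],[-0.3,0,0]],[[4.3,0.4,0],[-0.3,0,0]],[[4.3,0.4,0],[-0.3,0,0]],[[4.3,0.4,0],[-0.3,0,0]],[[4.3,0.4,0],[-0.3,0,0]],[[2.7,0.3,0],[-0.3,0,0]],[[0,0,0],[0,0,0]],[[0,0,0],[0,0,0]]])

```text
t: 16.85
tool_pos: [0.5628, 0.1378, 0.3558]
tool_rot: [2.051, 2.353, 0.038]
contact_force: [0.3, -0.7, -0.7]
opening: 0.0105
```

```bash
python3 go.py .5573 .1507 .31 7.9
```

```text
1 rows [[[1.35, -0.52, 4.57], [1.8, 0, -0.1]]]
16.85 [0.5628 0.1378 0.3558]
```

jog_arm(steps=[[[1.35,-0.5,1.5],[1.8,0,0]],[[0,0,2],[0,0,0]],[[0,0,2],[0,0,0]],[[0,0,0],[0,0,0]],[[0,0,0],[0,0,0]]])

```text
t: 17.35
tool_pos: [0.5551, 0.1485, 0.2956]
tool_rot: [-2.068, -2.357, 0.01]
contact_force: [0.0, 0.6, -0.7]
opening: 0.0106
```

```bash
python3 go.py .5573 .1507 .28 7.9
```

```text
1 rows [[[0.19, 0.26, 1.56], [-0.5, 0, -0.4]]]
17.35 [0.5551 0.1485 0.2956]
```

jog_arm(steps=[[[0.19,0.26,1.2],[-0.5,0,-0.4]],[[0,0,0],[0,0,0]],[[0,0,0],[0,0,0]]])

```text
t: 17.65
tool_pos: [0.558, 0.1502, 0.2839]
tool_rot: [2.064, 2.367, 0.002]
contact_force: [-0.4, 0.7, -0.4]
opening: 0.0108
```

```bash
python3 go.py .5573 .1507 .226 7.9
```

```text
1 rows [[[0.06, -0.08, 5.79], [0.1, 0, -0.1]]]
17.65 [0.558  0.1502 0.2839]
```

jog_arm(steps=[[[0.06,-0.08,1.3],[0.1,0,0]],[[0,0,0.8],[0,0,0]],[[0,0,0],[0,0,0]],[[0,0,0],[0,0,0]]])

```text
t: 18.05
tool_pos: [0.5574, 0.1508, 0.262]
tool_rot: [2.065, 2.367, 0.002]
contact_force: [0.7, -0.5, -0.4]
opening: 0.0105
```

```bash
python3 go.py .5573 .1507 .226 7.9
```

```text
1 rows [[[-0.01, -0.02, 3.6], [0.1, 0, -0.1]]]
18.05 [0.5574 0.1508 0.262 ]
```

Good; continue down.

jog_arm(steps=[[[0,0,1.6],[0.1,0,0]],[[0,0,1],[0,0,0]],[[0,0,0],[0,0,0]],[[0,0,0],[0,0,0]]])

```text
t: 18.45
tool_pos: [0.5573, 0.1508, 0.2333]
tool_rot: [-2.064, -2.367, 0.001]
contact_force: [-0.4, -0.3, -0.9]
opening: 0.011
```

```bash
python3 go.py .5573 .1507 .2255 7.9
```

```text
1 rows [[[-0.01, 0, 0.78], [-0.1, 0, -0.1]]]
18.45 [0.5573 0.1508 0.2333]
```

jog_arm(steps=[[[0,0,0.75],[0,0,0]],[[0,0,0],[0,0,0]],[[0,0,0],[0,0,0]]])

```text
t: 18.75
tool_pos: [0.558, 0.1509, 0.2264]
tool_rot: [2.065, 2.367, 0.002]
contact_force: [0.1, -0.4, -1.0]
opening: 0.0107
```

jog_arm(steps=[[[0,0,0],[0,0,0]],[[0,0,0],[0,0,0]],[[0,0,0],[0,0,0]],[[0,0,-2],[0,0,0]],[[0,0,-4],[0,0,0]],[[0,0,-4],[0,0,0]],[[0,0,-3],[0,0,0]],[[0,0,0],[0,0,0]]], fingers=-0.35)

```text
t: 19.55
tool_pos: [0.5573, 0.1507, 0.3601]
tool_rot: [-2.064, -2.366, 0.002]
contact_force: [0.2, 0.5, 0.1]
opening: 0.0279
```

```bash
python3 - <<'E'
from h import *
snap("wrist","r2"); snap("top","t6")
crop("pics/t6.png",200,190,420,310,3.6,"pics/c11.png")
plan([.5694,-.1941,.31],8)
E
```

```text
19.55 [0.5573 0.1507 0.3601] [0.2 0.5 0.1] 0.027920033926986026
19.6 [0.5568 0.1506 0.3576] [ 0.3  0.5 -0.6] 0.0277666158576121
8 rows [[[-4.29, -0.42, 0.57], [-0.1, 0, 0]], [[-4.29, -0.42, 0.57], [-0.1, 0, 0]], [[-4.29, -0.42, 0.57], [-0.1, 0, 0]], [[-4.29, -0.42, 0.57], [-0.1, 0, 0]], [[-4.29, -0.43, 0.56], [-0.1, 0, 0]], [[-4.29, -0.43, 0.56], [-0.1, 0, 0]], [[-4.29, -0.43, 0.56], [-0.1, 0, 0]], [[-4.29, -0.43, 0.56], [-0.1, 0, 0]]]
```

View pics/c11.png

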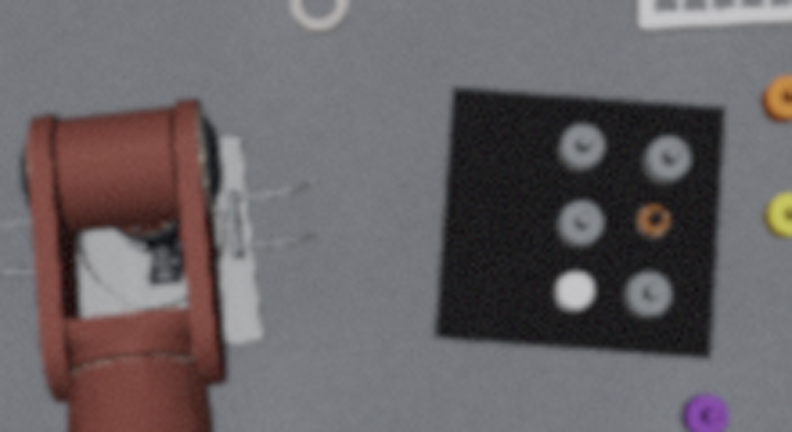

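View pics/r2.png

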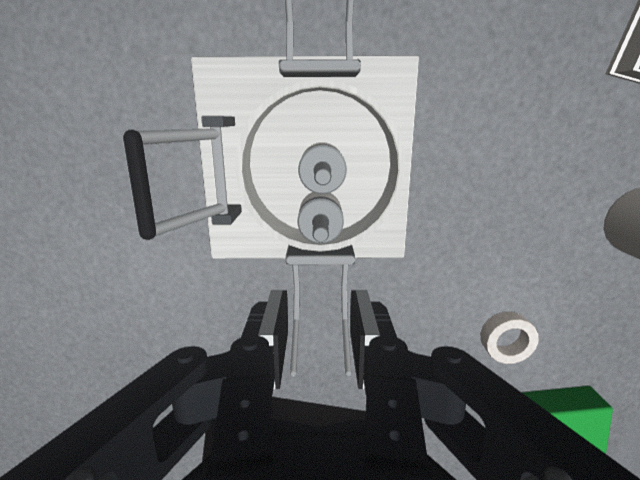

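jog_arm(steps=[[[-4.3,-0.4,0.4],[0,0,0]],[[-4.3,-0.4,0.4],[0,0,0]],[[-4.3,-0.4,0.4],[0,0,0]],[[-4.3,-0.4,0.4],[0,0,0]],[[-4.3,-0.4,0.4],[0,0,0]],[[-4.3,-0.4,0.4],[0,0,0]],[[-4.3,-0.4,0.4],[0,0,0]],[[-3,-0.4,0],[0,0,0]]])

```text
t: 20.45
tool_pos: [0.5647, -0.1882, 0.3048]
tool_rot: [-2.032, -2.352, 0.029]
contact_force: [1.0, -0.1, -0.7]
opening: 0.0278
```

jog_arm(steps=[[[0,0,0],[0,0,0]],[[0,0,0],[0,0,0]]])

```text
t: 20.65
tool_pos: [0.5628, -0.1915, 0.2993]
tool_rot: [-2.034, -2.34, 0.033]
contact_force: [-0.0, 0.6, 0.8]
opening: 0.0279
```

```bash
python3 go.py .5694 -.1941 .29
```

```text
1 rows [[[-0.37, 0.65, 0.89], [-2.5, -1, 0]]]
20.65 [ 0.5628 -0.1915  0.2993]
```

jog_arm(steps=[[[-0.37,0.65,0.5],[-2.5,-1,0]],[[0,0,0.5],[0,0,0]],[[0,0,0.5],[0,0,0]],[[0,0,1.5],[0,0,0]],[[0,0,1.5],[0,0,0]],[[0,0,0.8],[0,0,0]],[[0,0,0],[0,0,0]],[[0,0,0],[0,0,0]]])

```text
t: 21.45
tool_pos: [0.5673, -0.1881, 0.2355]
tool_rot: [-2.047, -2.368, 0.004]
contact_force: [0.5, -0.5, 0.6]
opening: 0.0281
```

```bash
python3 go.py .5694 -.1941 .221
```

```text
1 rows [[[-0.63, 0.13, 1.45], [-0.5, -0.4, 0.3]]]
21.45 [ 0.5673 -0.1881  0.2355]
```

jog_arm(steps=[[[-0.63,0.13,0.8],[-0.5,-0.4,0.3]],[[0,0,0],[0,0,0]],[[0,0,0],[0,0,0]]])

```text
t: 21.75
tool_pos: [0.5702, -0.1951, 0.228]
tool_rot: [2.059, 2.369, 0.0]
contact_force: [0.2, 0.0, 0.7]
opening: 0.028
```

```bash
python3 go.py .5694 -.1941 .221
```

```text
1 rows [[[0.11, -0.06, 0.7], [0.1, 0.1, 0]]]
21.75 [ 0.5702 -0.1951  0.228 ]
```

jog_arm(steps=[[[0.1,-0.06,0.7],[0.1,0.1,0]],[[0,0,0],[0,0,0]],[[0,0,0],[0,0,0]]])

```text
t: 22.05
tool_pos: [0.5697, -0.1945, 0.2213]
tool_rot: [2.061, 2.369, 0.001]
contact_force: [-0.5, -0.3, 0.5]
opening: 0.0273
```

jog_arm(steps=[[[0,0,0],[0,0,0]],[[0,0,0],[0,0,0]],[[0,0,0],[0,0,0]],[[0,0,-2],[0,0,0]],[[0,0,-4],[0,0,0]],[[0,0,-4],[0,0,0]],[[0,0,-3],[0,0,0]],[[2,0,0],[0,0,0]]], fingers=-1)

```text
t: 22.85
tool_pos: [0.5659, -0.175, 0.3532]
tool_rot: [-2.061, -2.365, 0.002]
contact_force: [0.7, 0.9, -0.3]
opening: 0.0106
```

```bash
python3 - <<'E'
from h import *
plan([*slot(3),.34],7.9)
E
```

```text
8 rows [[[4.3, 0.01, 0.17], [0, 0, 0]], [[4.3, 0.01, 0.17], [0, 0, 0]], [[4.3, 0.01, 0.17], [0, 0, 0]], [[4.3, 0.01, 0.17], [0, 0, 0]], [[4.3, 0.01, 0.17], [0, 0, 0]], [[4.3, 0.01, 0.17], [0, 0, 0]], [[4.3, 0.01, 0.17], [0, 0, 0]], [[4.3, 0.01, 0.17], [0, 0, 0]]]
```

jog_arm(steps=[[[4.3,0,0.1],[-0.1,0,0]],[[4.3,0,0.1],[-0.2,0,0]],[[4.3,0,0.1],[-0.2,0,0]],[[4.3,0,0.1],[-0.2,0,0]],[[4.3,0,0.1],[-0.2,0,0]],[[4.3,0,0.1],[-0.2,0,0]],[[4,0,0.1],[-0.2,0,0]],[[2.5,0,0],[0,0,0]]])

```text
t: 23.65
tool_pos: [0.5145, 0.1599, 0.3384]
tool_rot: [2.066, 2.363, 0.019]
contact_force: [-0.2, -0.8, -1.3]
opening: 0.0107
```

jog_arm(steps=[[[0,0,0],[0,0,0]],[[0,0,0],[0,0,0]]])

```text
t: 23.85
tool_pos: [0.5119, 0.1638, 0.3354]
tool_rot: [-2.059, -2.371, -0.014]
contact_force: [0.6, 0.4, -1.3]
opening: 0.0103
```

```bash
python3 go.py .5193 .1661 .29 7.9
```

```text
1 rows [[[0.09, 0.73, 4.54], [0.4, -0.4, 0.1]]]
23.85 [0.5119 0.1638 0.3354]
```

jog_arm(steps=[[[0.1,0.73,0.8],[0.4,-0.4,0]],[[0,0,1.5],[0,0,0]],[[0,0,1.5],[0,0,0]],[[0,0,0],[0,0,0]],[[0,0,0],[0,0,0]]])

```text
t: 24.35
tool_pos: [0.5193, 0.1627, 0.2908]
tool_rot: [-2.064, -2.364, 0.01]
contact_force: [0.3, -0.4, -0.5]
opening: 0.0106
```

```bash
python3 go.py .5193 .1661 .275 7.9
```

```text
1 rows [[[0.34, 0.05, 1.58], [-0.4, 0.1, -0.1]]]
24.35 [0.5193 0.1627 0.2908]
```

jog_arm(steps=[[[0.34,0.05,1.5],[-0.4,0.1,0]],[[0,0,0],[0,0,0]],[[0,0,0],[0,0,0]]])

```text
t: 24.65
tool_pos: [0.5199, 0.1652, 0.2762]
tool_rot: [2.068, 2.364, 0.001]
contact_force: [-0.3, -0.5, -0.9]
opening: 0.0107
```

```bash
python3 go.py .5193 .1661 .226 7.9
```

```text
1 rows [[[0.09, -0.05, 5.02], [0.1, 0, -0.2]]]
24.65 [0.5199 0.1652 0.2762]
```

jog_arm(steps=[[[0.09,-0.05,0.9],[0.1,0,-0.2]],[[0,0,0.8],[0,0,0]],[[0,0,0],[0,0,0]],[[0,0,0],[0,0,0]]])

```text
t: 25.05
tool_pos: [0.5199, 0.1659, 0.2598]
tool_rot: [2.063, 2.367, 0.003]
contact_force: [0.3, -0.3, -1.2]
opening: 0.0109
```

```bash
python3 go.py .5193 .1661 .226 7.9
```

```text
1 rows [[[0.03, -0.07, 3.38], [0.1, 0, 0]]]
25.05 [0.5199 0.1659 0.2598]
```

jog_arm(steps=[[[0.03,-0.06,1],[0.1,0,0]],[[0,0,1],[0,0,0]],[[0,0,0.4],[0,0,0]],[[0,0,0],[0,0,0]],[[0,0,0],[0,0,0]]])

```text
t: 25.55
tool_pos: [0.5191, 0.1662, 0.2334]
tool_rot: [-2.064, -2.368, 0.001]
contact_force: [0.9, 0.2, -0.8]
opening: 0.0106
```

```bash
python3 go.py .5193 .1661 .2258 7.9
```

```text
1 rows [[[-0.01, 0.02, 0.76], [0, 0, 0]]]
25.55 [0.5191 0.1662 0.2334]
```

jog_arm(steps=[[[0,0.02,0.75],[0,0,0]],[[0,0,0],[0,0,0]],[[0,0,0],[0,0,0]]])

```text
t: 25.85
tool_pos: [0.5198, 0.1663, 0.2261]
tool_rot: [2.063, 2.368, 0.002]
contact_force: [0.2, -0.2, -0.5]
opening: 0.0104
```

jog_arm(steps=[[[0,0,0],[0,0,0]],[[0,0,0],[0,0,0]],[[0,0,0],[0,0,0]],[[0,0,-2],[0,0,0]],[[0,0,-4],[0,0,0]],[[0,0,-4],[0,0,0]],[[0,0,-3],[0,0,0]],[[0,0,0],[0,0,0]]], fingers=-0.35)

```text
t: 26.65
tool_pos: [0.5193, 0.1662, 0.3606]
tool_rot: [-2.064, -2.368, 0.001]
contact_force: [0.3, 0.4, 0.3]
opening: 0.0274
```

```bash
python3 - <<'E'
from h import *
snap("wrist","r3"); snap("top","t7")
crop("pics/t7.png",300,190,420,310,3,"pics/c12.png")
plan([.6376,-.1947,.31],8)
a=cv2.imread("pics/r3.png")[:,:]; b=cv2.imread("pics/c12.png"); 
v=np.zeros((480,800,3),np.uint8); v[:360,:440]=cv2.resize(a[40:310,150:480],(440,360)); v[:360,440:800]=b; cv2.imwrite("pics/v3.png",v)
E
```

```text
26.65 [0.5193 0.1662 0.3606] [0.3 0.4 0.3] 0.027436004784860347
26.7 [0.5188 0.1661 0.3582] [0.5 0.  0.8] 0.02780874136140652
8 rows [[[-4.67, 0.87, 0.57], [-0.1, 0, 0]], [[-4.67, 0.86, 0.57], [-0.1, 0, 0]], [[-4.67, 0.86, 0.57], [-0.1, 0, 0]], [[-4.67, 0.86, 0.57], [-0.1, 0, 0]], [[-4.67, 0.86, 0.57], [-0.1, 0, 0]], [[-4.67, 0.86, 0.57], [-0.1, 0, 0]], [[-4.67, 0.85, 0.57], [-0.1, 0, 0]], [[-4.67, 0.85, 0.57], [-0.1, 0, 0]]]
```

View pics/v3.png

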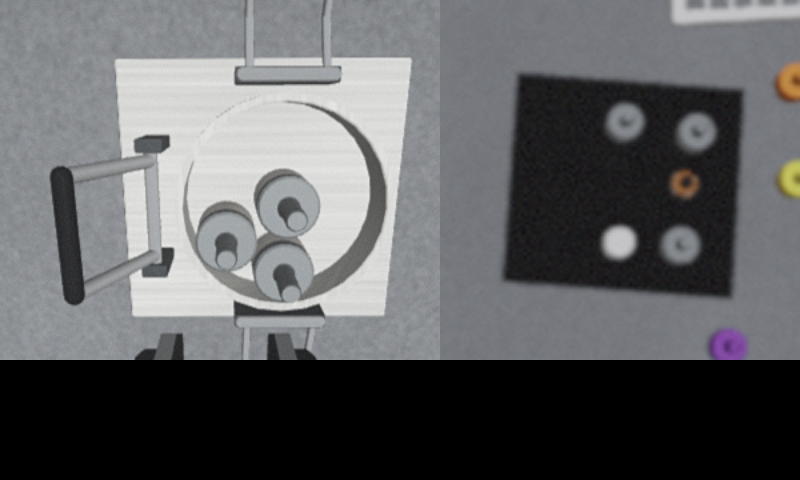

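jog_arm(steps=[[[-4.6,0.8,0.3],[-0.1,0,0]],[[-4.6,0.8,0.3],[-0.2,0,0]],[[-4.6,0.8,0.3],[-0.2,0,0]],[[-4.6,0.8,0.3],[-0.2,0,0]],[[-4.6,0.8,0.3],[-0.2,0,0]],[[-4.6,0.8,0.3],[-0.2,0,0]],[[-4.6,0.8,0.3],[-0.2,0,0]],[[-3.5,0.6,0],[-0.2,0,0]]])

```text
t: 27.55
tool_pos: [0.6273, -0.1857, 0.3125]
tool_rot: [-2.044, -2.369, -0.005]
contact_force: [-0.8, 1.0, 0.4]
opening: 0.0276
```

jog_arm(steps=[[[0,0,0],[0,0,0]],[[0,0,0],[0,0,0]]])

```text
t: 27.75
tool_pos: [0.6264, -0.19, 0.3066]
tool_rot: [-2.046, -2.357, 0.0]
contact_force: [0.1, 0.2, -0.3]
opening: 0.0272
```

```bash
python3 go.py .6376 -.1947 .28
```

```text
1 rows [[[-0.66, 1.07, 2.64], [-0.8, -0.9, 0.1]]]
27.75 [ 0.6264 -0.19    0.3066]
```

jog_arm(steps=[[[-0.66,1.07,0.6],[-0.8,-0.9,0]],[[0,0,0.5],[0,0,0]],[[0,0,1.2],[0,0,0]],[[0,0,1.5],[0,0,0]],[[0,0,1.5],[0,0,0]],[[0,0,0.8],[0,0,0]],[[0,0,0],[0,0,0]],[[0,0,0],[0,0,0]]])

```text
t: 28.55
tool_pos: [0.6341, -0.1885, 0.2338]
tool_rot: [-2.045, -2.369, 0.005]
contact_force: [0.8, -0.4, 0.4]
opening: 0.0276
```

```bash
python3 go.py .6376 -.1947 .221
```

```text
1 rows [[[-0.68, 0.27, 1.27], [-0.6, -0.4, 0.4]]]
28.55 [ 0.6341 -0.1885  0.2338]
```

jog_arm(steps=[[[-0.68,0.27,0.7],[-0.6,-0.4,0.4]],[[0,0,0],[0,0,0]],[[0,0,0],[0,0,0]]])

```text
t: 28.85
tool_pos: [0.6386, -0.1958, 0.2278]
tool_rot: [2.06, 2.367, 0.002]
contact_force: [0.3, -0.0, 0.5]
opening: 0.0279
```

```bash
python3 go.py .6376 -.1947 .221
```

```text
1 rows [[[0.12, -0.09, 0.67], [0.2, 0.1, -0.1]]]
28.85 [ 0.6386 -0.1958  0.2278]
```

jog_arm(steps=[[[0.12,-0.09,0.67],[0.2,0.1,0]],[[0,0,0],[0,0,0]],[[0,0,0],[0,0,0]]])

```text
t: 29.15
tool_pos: [0.6379, -0.1951, 0.2215]
tool_rot: [2.062, 2.368, 0.0]
contact_force: [0.2, -0.6, -0.3]
opening: 0.0275
```

jog_arm(steps=[[[0,0,0],[0,0,0]],[[0,0,0],[0,0,0]],[[0,0,0],[0,0,0]],[[0,0,-2],[0,0,0]],[[0,0,-4],[0,0,0]],[[0,0,-4],[0,0,0]],[[0,0,-3],[0,0,0]],[[2,0,0],[0,0,0]]], fingers=-1)

```text
t: 29.95
tool_pos: [0.6342, -0.1758, 0.353]
tool_rot: [-2.063, -2.364, 0.003]
contact_force: [0.7, -0.4, 0.3]
opening: 0.0106
```

```bash
python3 - <<'E'
from h import *
plan([*slot(5),.34],7.9)
E
```

```text
8 rows [[[4.43, 0.04, 0.17], [0, 0, 0]], [[4.43, 0.05, 0.17], [0, 0, 0]], [[4.43, 0.05, 0.17], [0, 0, 0]], [[4.43, 0.05, 0.17], [0, 0, 0]], [[4.43, 0.05, 0.17], [0, 0, 0]], [[4.43, 0.05, 0.17], [0, 0, 0]], [[4.43, 0.05, 0.16], [0, 0, 0]], [[4.43, 0.05, 0.16], [0, 0, 0]]]
```

jog_arm(steps=[[[4.4,0.1,0.1],[-0.1,0,0]],[[4.4,0.1,0.1],[-0.2,0,0]],[[4.4,0.1,0.1],[-0.2,0,0]],[[4.4,0.1,0.1],[-0.2,0,0]],[[4.4,0.1,0.1],[-0.2,0,0]],[[4.4,0.1,0.1],[-0.2,0,0]],[[4.2,0.1,0.1],[-0.2,0,0]],[[2.8,0,0],[0,0,0]]])

```text
t: 30.75
tool_pos: [0.5894, 0.1714, 0.3382]
tool_rot: [2.067, 2.36, 0.019]
contact_force: [0.4, -0.5, -1.5]
opening: 0.0105
```

jog_arm(steps=[[[0,0,0],[0,0,0]],[[0,0,0],[0,0,0]]])

```text
t: 30.95
tool_pos: [0.5868, 0.1762, 0.3351]
tool_rot: [2.061, 2.37, 0.014]
contact_force: [0.6, -0.1, -0.6]
opening: 0.0104
```

```bash
python3 go.py .5897 .1759 .29 7.9
```

```text
1 rows [[[-0.09, 0.26, 4.51], [0.4, -0.3, 0.1]]]
30.95 [0.5868 0.1762 0.3351]
```

jog_arm(steps=[[[0,0.26,0.8],[0.4,-0.3,0]],[[0,0,1.5],[0,0,0]],[[0,0,1.5],[0,0,0]],[[0,0,0],[0,0,0]],[[0,0,0],[0,0,0]]])

```text
t: 31.45
tool_pos: [0.5891, 0.1731, 0.2903]
tool_rot: [-2.065, -2.363, 0.008]
contact_force: [0.1, -1.0, -0.9]
opening: 0.0105
```

```bash
python3 go.py .5897 .1759 .275 7.9
```

```text
1 rows [[[0.27, 0.1, 1.53], [-0.3, 0, -0.2]]]
31.45 [0.5891 0.1731 0.2903]
```

jog_arm(steps=[[[0.27,0.1,1.5],[-0.3,0,-0.2]],[[0,0,0],[0,0,0]],[[0,0,0],[0,0,0]]])

```text
t: 31.75
tool_pos: [0.5904, 0.1748, 0.2757]
tool_rot: [2.065, 2.367, -0.001]
contact_force: [1.0, -0.0, 0.1]
opening: 0.0103
```

```bash
python3 go.py .5897 .1759 .226 7.9
```

```text
1 rows [[[0.12, -0.06, 4.97], [0, 0.1, -0.1]]]
31.75 [0.5904 0.1748 0.2757]
```

jog_arm(steps=[[[0.12,-0.06,0.9],[0,0.1,0]],[[0,0,0.8],[0,0,0]],[[0,0,0],[0,0,0]],[[0,0,0],[0,0,0]]])

```text
t: 32.15
tool_pos: [0.5903, 0.1758, 0.2595]
tool_rot: [2.065, 2.366, 0.005]
contact_force: [-0.1, -0.7, -0.0]
opening: 0.0106
```

```bash
python3 go.py .5897 .1759 .226 7.9
```

```text
1 rows [[[0.01, -0.07, 3.35], [0.2, -0.1, -0.1]]]
32.15 [0.5903 0.1758 0.2595]
```

jog_arm(steps=[[[0,-0.06,1],[0.2,0,0]],[[0,0,1],[0,0,0]],[[0,0,0.4],[0,0,0]],[[0,0,0],[0,0,0]],[[0,0,0],[0,0,0]]])

```text
t: 32.65
tool_pos: [0.5895, 0.1758, 0.233]
tool_rot: [-2.065, -2.366, 0.0]
contact_force: [-0.3, 0.5, 0.4]
opening: 0.0108
```

```bash
python3 go.py .5897 .1759 .2258 7.9
```

```text
1 rows [[[0.01, 0.02, 0.72], [-0.1, 0, -0.1]]]
32.65 [0.5895 0.1758 0.233 ]
```

jog_arm(steps=[[[0,0.02,0.72],[0,0,0]],[[0,0,0],[0,0,0]],[[0,0,0],[0,0,0]]])

```text
t: 32.95
tool_pos: [0.5903, 0.176, 0.2264]
tool_rot: [2.066, 2.367, 0.003]
contact_force: [0.7, 0.3, -0.4]
opening: 0.0105
```

jog_arm(steps=[[[0,0,0],[0,0,0]],[[0,0,0],[0,0,0]],[[0,0,0],[0,0,0]],[[0,0,-2],[0,0,0]],[[0,0,-4],[0,0,0]],[[0,0,-4],[0,0,0]],[[0,0,-3],[0,0,0]],[[0,0,0],[0,0,0]]], fingers=-0.35)

```text
t: 33.75
tool_pos: [0.5896, 0.1756, 0.3595]
tool_rot: [-2.064, -2.365, 0.002]
contact_force: [0.6, 0.5, 1.2]
opening: 0.0276
```

```bash
cat > look.py <<'E'
import sys
from h import *
n=sys.argv[1]
snap("wrist","r"+n); snap("top","t"+n)
crop(f"pics/t{n}.png",300,190,420,310,3,f"pics/ct{n}.png")
a=cv2.imread(f"pics/r{n}.png"); b=cv2.imread(f"pics/ct{n}.png"); 
v=np.zeros((360,800,3),np.uint8); v[:360,:440]=cv2.resize(a[40:310,150:480],(440,360)); v[:360,440:800]=b; cv2.imwrite(f"pics/v{n}.png",v)
E
python3 look.py 4; python3 -c "
from h import *
plan([.5078,-.2547,.31],8)"
```

```text
33.75 [0.5896 0.1756 0.3595] [0.6 0.5 1.2] 0.027593370437166632
33.8 [0.5891 0.1755 0.3571] [-0.1  0.1  0.5] 0.027661768141087527
10 rows [[[-4.15, -1.38, 0.46], [-0.1, 0, 0]], [[-4.15, -1.38, 0.45], [-0.1, 0, 0]], [[-4.15, -1.38, 0.45], [-0.1, 0, 0]], [[-4.15, -1.38, 0.45], [-0.1, 0, 0]], [[-4.15, -1.38, 0.45], [-0.1, 0, 0]], [[-4.15, -1.39, 0.45], [-0.1, 0, 0]], [[-4.15, -1.39, 0.45], [-0.1, 0, 0]], [[-4.15, -1.39, 0.45], [-0.1, 0, 0]], [[-4.15, -1.39, 0.45], [-0.1, 0, 0]], [[-4.15, -1.4, 0.44], [-0.1, 0, 0]]]
```

View pics/v4.png

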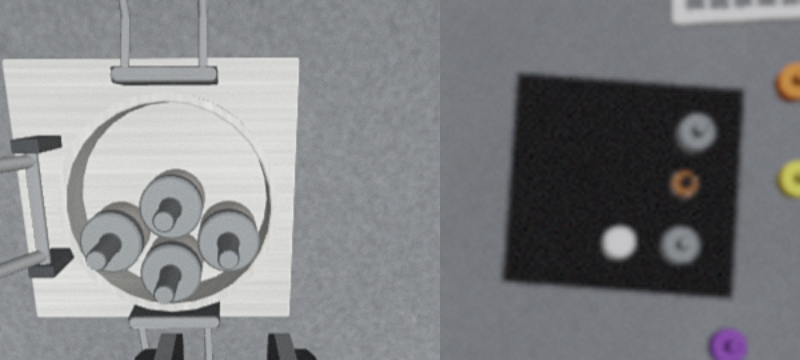

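jog_arm(steps=[[[-4.3,-1.4,0.2],[-0.1,0,0]],[[-4.3,-1.4,0.2],[-0.2,0,0]],[[-4.3,-1.4,0.2],[-0.2,0,0]],[[-4.3,-1.4,0.2],[-0.2,0,0]],[[-4.3,-1.4,0.2],[-0.2,0,0]],[[-4.3,-1.4,0.2],[-0.2,0,0]],[[-4.3,-1.4,0.2],[-0.2,0,0]],[[-4.3,-1.4,0.2],[-0.2,0,0]]])

```text
t: 34.65
tool_pos: [0.518, -0.1866, 0.3173]
tool_rot: [-2.043, -2.367, -0.001]
contact_force: [1.2, 0.6, 0.0]
opening: 0.0277
```

jog_arm(steps=[[[-4,-1.3,0.2],[0,0,0]],[[-2,-0.7,0],[0,0,0]],[[0,0,0],[0,0,0]],[[0,0,0],[0,0,0]]])

```text
t: 35.05
tool_pos: [0.5017, -0.2547, 0.3038]
tool_rot: [-2.042, -2.346, 0.003]
contact_force: [-0.2, 0.2, -0.1]
opening: 0.0279
```

```bash
python3 go.py .5078 -.2547 .28
```

```text
1 rows [[[-0.13, 0.66, 2.36], [-1.3, -1.3, -0.1]]]
35.05 [ 0.5017 -0.2547  0.3038]
```

jog_arm(steps=[[[-0.5,0.66,0.6],[-1.3,-1.3,0]],[[0,0,0.5],[0,0,0]],[[0,0,1.2],[0,0,0]],[[0,0,1.5],[0,0,0]],[[0,0,1.5],[0,0,0]],[[0,0,0.6],[0,0,0]],[[0,0,0],[0,0,0]],[[0,0,0],[0,0,0]]])

```text
t: 35.85
tool_pos: [0.5079, -0.252, 0.2343]
tool_rot: [-2.048, -2.368, -0.0]
contact_force: [-0.1, -0.4, 0.4]
opening: 0.0278
```

```bash
python3 go.py .5078 -.2547 .221
```

```text
1 rows [[[-0.27, -0.04, 1.33], [-0.4, -0.5, 0.3]]]
35.85 [ 0.5079 -0.252   0.2343]
```

jog_arm(steps=[[[-0.2,0,0.8],[-0.4,-0.5,0.3]],[[0,0,0],[0,0,0]],[[0,0,0],[0,0,0]]])

```text
t: 36.15
tool_pos: [0.5086, -0.2546, 0.2271]
tool_rot: [2.059, 2.367, -0.0]
contact_force: [0.2, -0.3, 0.1]
opening: 0.0278
```

```bash
python3 go.py .5078 -.2547 .221
```

```text
1 rows [[[0.01, -0.08, 0.61], [0.2, 0.2, 0]]]
36.15 [ 0.5086 -0.2546  0.2271]
```

jog_arm(steps=[[[0,-0.08,0.6],[0.2,0.2,0]],[[0,0,0],[0,0,0]],[[0,0,0],[0,0,0]]])

```text
t: 36.45
tool_pos: [0.508, -0.2552, 0.2215]
tool_rot: [2.062, 2.37, -0.0]
contact_force: [0.3, 0.0, -0.1]
opening: 0.0277
```

jog_arm(steps=[[[0,0,0],[0,0,0]],[[0,0,0],[0,0,0]],[[0,0,0],[0,0,0]],[[0,0,-2],[0,0,0]],[[0,0,-4],[0,0,0]],[[0,0,-4],[0,0,0]],[[0,0,-3],[0,0,0]],[[2,0,0],[0,0,0]]], fingers=-1)

```text
t: 37.25
tool_pos: [0.5045, -0.2356, 0.3536]
tool_rot: [-2.061, -2.364, 0.002]
contact_force: [0.3, -0.0, 0.5]
opening: 0.0106
```

```bash
python3 - <<'E'
from h import *
plan([*slot(2),.34],7.9)
E
```

```text
10 rows [[[4.37, 0.69, 0.15], [0, 0, 0]], [[4.37, 0.69, 0.15], [0, 0, 0]], [[4.37, 0.69, 0.15], [0, 0, 0]], [[4.37, 0.69, 0.14], [0, 0, 0]], [[4.37, 0.7, 0.14], [0, 0, 0]], [[4.37, 0.7, 0.14], [0, 0, 0]], [[4.37, 0.7, 0.14], [0, 0, 0]], [[4.37, 0.7, 0.14], [0, 0, 0]], [[4.37, 0.7, 0.14], [0, 0, 0]], [[4.37, 0.7, 0.14], [0, 0, 0]]]
```

jog_arm(steps=[[[4.4,0.7,0],[-0.1,0,0]],[[4.4,0.7,0],[-0.2,0,0]],[[4.4,0.7,0],[-0.2,0,0]],[[4.4,0.7,0],[-0.2,0,0]],[[4.4,0.7,0],[-0.2,0,0]],[[4.4,0.7,0],[-0.2,0,0]],[[4.4,0.7,0],[-0.2,0,0]],[[4.4,0.7,0],[-0.2,0,0]]])

```text
t: 38.05
tool_pos: [0.5066, 0.1354, 0.3469]
tool_rot: [2.07, 2.357, 0.024]
contact_force: [1.0, 0.0, -0.4]
opening: 0.0108
```

```bash
python3 go.py .5137 .2067 .34 7.9
```

```text
1 rows [[[6.98, 1.62, 0.77], [0.8, -0.4, -0.5]]]
38.05 [0.5066 0.1354 0.3469]
```

jog_arm(steps=[[[4,1,0.3],[0.5,-0.3,-0.3]],[[1.8,0.5,0.3],[0.2,0,0]],[[0,0,0],[0,0,0]],[[0,0,0],[0,0,0]]])

```text
t: 38.45
tool_pos: [0.5087, 0.204, 0.3353]
tool_rot: [-2.05, -2.372, 0.006]
contact_force: [0.6, 0.3, -1.2]
opening: 0.0108
```

```bash
python3 go.py .5137 .2067 .29 7.9
```

```text
1 rows [[[0.19, 0.57, 4.53], [-0.4, -0.1, 0.4]]]
38.45 [0.5087 0.204  0.3353]
```

jog_arm(steps=[[[0.3,0.57,0.8],[-0.4,-0.1,0.4]],[[0,0,1.5],[0,0,0]],[[0,0,1.5],[0,0,0]],[[0,0,0],[0,0,0]],[[0,0,0],[0,0,0]]])

```text
t: 38.95
tool_pos: [0.5134, 0.2045, 0.2913]
tool_rot: [-2.068, -2.363, 0.005]
contact_force: [-0.5, -0.3, -0.9]
opening: 0.0109
```

```bash
python3 go.py .5137 .2067 .275 7.9
```

```text
1 rows [[[0.22, 0.07, 1.63], [-0.2, 0.1, -0.3]]]
38.95 [0.5134 0.2045 0.2913]
```

jog_arm(steps=[[[0.22,0.05,1.5],[-0.2,0.1,-0.3]],[[0,0,0],[0,0,0]],[[0,0,0],[0,0,0]]])

```text
t: 39.25
tool_pos: [0.5141, 0.2058, 0.2769]
tool_rot: [2.065, 2.367, 0.002]
contact_force: [0.1, 0.0, -0.1]
opening: 0.0105
```

```bash
python3 go.py .5137 .2067 .226 7.9
```

```text
1 rows [[[0.09, -0.04, 5.09], [0.1, 0, -0.1]]]
39.25 [0.5141 0.2058 0.2769]
```

jog_arm(steps=[[[0.1,-0.05,0.9],[0.1,0,0]],[[0,0,0.8],[0,0,0]],[[0,0,0],[0,0,0]],[[0,0,0],[0,0,0]]])

```text
t: 39.65
tool_pos: [0.5141, 0.2068, 0.2606]
tool_rot: [2.065, 2.367, 0.004]
contact_force: [0.2, -0.1, -0.5]
opening: 0.0109
```

```bash
python3 go.py .5137 .2067 .226 7.9
```

```text
1 rows [[[-0.01, -0.05, 3.46], [0.1, -0.1, -0.1]]]
39.65 [0.5141 0.2068 0.2606]
```

jog_arm(steps=[[[0,-0.05,1],[0.1,0,0]],[[0,0,1],[0,0,0]],[[0,0,0.4],[0,0,0]],[[0,0,0],[0,0,0]],[[0,0,0],[0,0,0]]])

```text
t: 40.15
tool_pos: [0.5135, 0.2068, 0.2341]
tool_rot: [-2.065, -2.367, -0.001]
contact_force: [-0.2, 0.6, -0.3]
opening: 0.011
```

```bash
python3 go.py .5137 .2067 .2258 7.9
```

```text
1 rows [[[-0.01, 0.02, 0.83], [0, -0.1, -0.1]]]
40.15 [0.5135 0.2068 0.2341]
```

jog_arm(steps=[[[0,0.02,0.82],[0,0,0]],[[0,0,0],[0,0,0]],[[0,0,0],[0,0,0]]])

```text
t: 40.45
tool_pos: [0.5143, 0.207, 0.2263]
tool_rot: [2.065, 2.367, 0.004]
contact_force: [-0.3, 0.9, -0.3]
opening: 0.0107
```

jog_arm(steps=[[[0,0,0],[0,0,0]],[[0,0,0],[0,0,0]],[[0,0,0],[0,0,0]],[[0,0,-2],[0,0,0]],[[0,0,-4],[0,0,0]],[[0,0,-4],[0,0,0]],[[0,0,-3],[0,0,0]],[[0,0,0],[0,0,0]]], fingers=-0.35)

```text
t: 41.25
tool_pos: [0.5135, 0.2066, 0.3601]
tool_rot: [-2.065, -2.366, 0.001]
contact_force: [-0.5, 0.7, -0.4]
opening: 0.0276
```

```bash
python3 look.py 5; python3 -c "
from h import *
plan([.628,-.2707,.31],8)"
```

```text
41.25 [0.5135 0.2066 0.3601] [-0.5  0.7 -0.4] 0.027609471478127767
41.3 [0.513  0.2065 0.3577] [-0.6 -0.1 -0.2] 0.02785194665214686
11 rows [[[-4.44, 0.46, 0.41], [0, 0, 0]], [[-4.44, 0.46, 0.41], [0, 0, 0]], [[-4.44, 0.45, 0.41], [0, 0, 0]], [[-4.44, 0.45, 0.41], [0, 0, 0]], [[-4.44, 0.45, 0.41], [0, 0, 0]], [[-4.44, 0.45, 0.41], [0, 0, 0]], [[-4.44, 0.45, 0.41], [0, 0, 0]], [[-4.44, 0.44, 0.41], [0, 0, 0]], [[-4.44, 0.44, 0.41], [0, 0, 0]], [[-4.44, 0.44, 0.41], [0, 0, 0]], [[-4.44, 0.44, 0.41], [0, 0, 0]]]
```

View pics/v5.png

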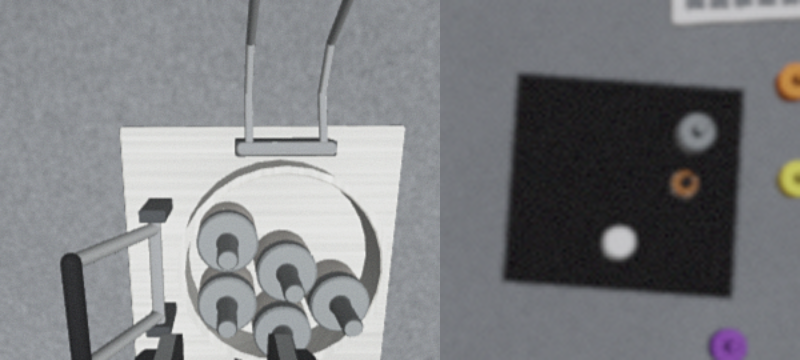

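Five in. Now the last pot F, still at its place.

jog_arm(steps=[[[-4.5,0.4,0.2],[-0.1,0,0]],[[-4.5,0.4,0.2],[-0.2,0,0]],[[-4.5,0.4,0.2],[-0.2,0,0]],[[-4.5,0.4,0.2],[-0.2,0,0]],[[-4.5,0.4,0.2],[-0.2,0,0]],[[-4.5,0.4,0.2],[-0.2,0,0]],[[-4.5,0.4,0.2],[-0.2,0,0]],[[-4.5,0.4,0.2],[-0.2,0,0]]])

```text
t: 42.15
tool_pos: [0.5908, -0.1523, 0.3181]
tool_rot: [-2.044, -2.37, -0.002]
contact_force: [1.1, 0.7, -0.5]
opening: 0.0277
```

```bash
python3 go.py .628 -.2707 .30
```

```text
1 rows [[[-12.28, 1.96, 1.68], [-0.4, -0.6, 0.4]]]
42.15 [ 0.5908 -0.1523  0.3181]
```

jog_arm(steps=[[[-4.5,0.8,0.2],[-0.2,-0.3,0]],[[-4,0.7,0.2],[-0.4,-0.3,0.2]],[[-2,0.4,0],[-0.2,0,0]],[[0,0,0],[0,0,0]],[[0,0,0],[0,0,0]]])

```text
t: 42.65
tool_pos: [0.6218, -0.2623, 0.2975]
tool_rot: [-2.056, -2.355, 0.001]
contact_force: [0.4, 0.7, 0.1]
opening: 0.0277
```

```bash
python3 go.py .628 -.2707 .28
```

```text
1 rows [[[-0.93, 0.52, 1.74], [-0.6, -0.6, -0.2]]]
42.65 [ 0.6218 -0.2623  0.2975]
```

jog_arm(steps=[[[-1.2,0.52,0.6],[-0.6,-0.6,0]],[[0,0,0.5],[0,0,0]],[[0,0,1],[0,0,0]],[[0,0,1.5],[0,0,0]],[[0,0,1.4],[0,0,0]],[[0,0,0.5],[0,0,0]],[[0,0,0],[0,0,0]],[[0,0,0],[0,0,0]]])

```text
t: 43.45
tool_pos: [0.6275, -0.2684, 0.2331]
tool_rot: [-2.055, -2.367, 0.0]
contact_force: [-0.4, -0.4, 0.8]
opening: 0.0276
```

```bash
python3 go.py .628 -.2707 .221
```

```text
1 rows [[[-0.24, 0.02, 1.21], [-0.3, -0.3, 0.1]]]
43.45 [ 0.6275 -0.2684  0.2331]
```

jog_arm(steps=[[[-0.2,0,0.7],[-0.3,-0.3,0.1]],[[0,0,0],[0,0,0]],[[0,0,0],[0,0,0]]])

```text
t: 43.75
tool_pos: [0.6283, -0.2709, 0.2271]
tool_rot: [2.06, 2.368, 0.001]
contact_force: [-1.1, 0.3, 0.4]
opening: 0.0276
```

```bash
python3 go.py .628 -.2707 .221
```

```text
1 rows [[[0.03, -0.03, 0.61], [0.2, 0.1, 0]]]
43.75 [ 0.6283 -0.2709  0.2271]
```

jog_arm(steps=[[[0,0,0.6],[0.2,0.1,0]],[[0,0,0],[0,0,0]],[[0,0,0],[0,0,0]]])

```text
t: 44.05
tool_pos: [0.6286, -0.2713, 0.2215]
tool_rot: [2.061, 2.369, -0.001]
contact_force: [-0.5, 0.8, -0.0]
opening: 0.028
```

jog_arm(steps=[[[0,0,0],[0,0,0]],[[0,0,0],[0,0,0]],[[0,0,0],[0,0,0]],[[0,0,-2],[0,0,0]],[[0,0,-4],[0,0,0]],[[0,0,-4],[0,0,0]],[[0,0,-3],[0,0,0]],[[2,0,0],[0,0,0]]], fingers=-1)

```text
t: 44.85
tool_pos: [0.625, -0.252, 0.3528]
tool_rot: [-2.062, -2.364, 0.003]
contact_force: [0.2, 0.3, 0.3]
opening: 0.0109
```

```bash
python3 - <<'E'
from h import *
plan([*slot(1),.34],7.9)
E
```

```text
11 rows [[[4.46, -0.11, 0.13], [0, 0, 0]], [[4.46, -0.11, 0.13], [0, 0, 0]], [[4.46, -0.11, 0.12], [0, 0, 0]], [[4.46, -0.11, 0.12], [0, 0, 0]], [[4.46, -0.11, 0.12], [0, 0, 0]], [[4.46, -0.11, 0.12], [0, 0, 0]], [[4.46, -0.11, 0.12], [0, 0, 0]], [[4.46, -0.11, 0.12], [0, 0, 0]], [[4.46, -0.11, 0.12], [0, 0, 0]], [[4.46, -0.11, 0.12], [0, 0, 0]], [[4.46, -0.11, 0.12], [0, 0, 0]]]
```

jog_arm(steps=[[[4.5,-0.1,0],[-0.1,0,0]],[[4.5,-0.1,0],[-0.2,0,0]],[[4.5,-0.1,0],[-0.2,0,0]],[[4.5,-0.1,0],[-0.2,0,0]],[[4.5,-0.1,0],[-0.2,0,0]],[[4.5,-0.1,0],[-0.2,0,0]],[[4.5,-0.1,0],[-0.2,0,0]],[[4.5,-0.1,0],[-0.2,0,0]]])

```text
t: 45.65
tool_pos: [0.5613, 0.1179, 0.3452]
tool_rot: [2.068, 2.357, 0.024]
contact_force: [1.5, 0.5, -0.7]
opening: 0.0106
```

```bash
python3 go.py .546 .2323 .34 7.9
```

```text
1 rows [[[11.54, -0.04, 0.58], [0.9, -0.3, -0.4]]]
45.65 [0.5613 0.1179 0.3452]
```

jog_arm(steps=[[[4.4,0.1,0.1],[0.3,-0.1,-0.1]],[[3.6,0.2,0.2],[0.3,-0.1,-0.1]],[[1.8,0.1,0.2],[0.2,0,0]],[[0,0,0],[0,0,0]],[[0,0,0],[0,0,0]]])

```text
t: 46.15
tool_pos: [0.5444, 0.227, 0.3332]
tool_rot: [-2.049, -2.37, 0.008]
contact_force: [-0.5, 0.7, -0.3]
opening: 0.0105
```

```bash
python3 go.py .546 .2323 .29 7.9
```

```text
1 rows [[[0.48, 0.27, 4.32], [-0.5, -0.2, 0.4]]]
46.15 [0.5444 0.227  0.3332]
```

jog_arm(steps=[[[0.7,0.27,0.8],[-0.5,-0.2,0.4]],[[0,0,1.5],[0,0,0]],[[0,0,1.5],[0,0,0]],[[0,0,0],[0,0,0]],[[0,0,0],[0,0,0]]])

```text
t: 46.65
tool_pos: [0.5458, 0.2315, 0.2891]
tool_rot: [-2.069, -2.363, 0.007]
contact_force: [-0.4, -0.1, -1.1]
opening: 0.0108
```

```bash
python3 go.py .546 .2323 .275 7.9
```

```text
1 rows [[[0.08, 0.04, 1.41], [-0.2, 0.1, -0.3]]]
46.65 [0.5458 0.2315 0.2891]
```

jog_arm(steps=[[[0.08,0,1.4],[-0.2,0.1,-0.3]],[[0,0,0],[0,0,0]],[[0,0,0],[0,0,0]]])

```text
t: 46.95
tool_pos: [0.546, 0.2316, 0.2741]
tool_rot: [-2.064, -2.368, -0.0]
contact_force: [-0.3, -1.6, -0.6]
opening: 0.0104
```

```bash
python3 go.py .546 .2323 .226 7.9; python3 -c "
from h import *
snap('wrist','p6')
crop('pics/p6.png',150,90,480,400,2,'pics/c13.png')"
```

```text
1 rows [[[0.06, 0.01, 4.81], [0, 0, -0.1]]]
46.95 [0.546  0.2316 0.2741]
46.95 [0.546  0.2316 0.2741] [-0.3 -1.6 -0.6] 0.01038759956264204
```

View pics/c13.png

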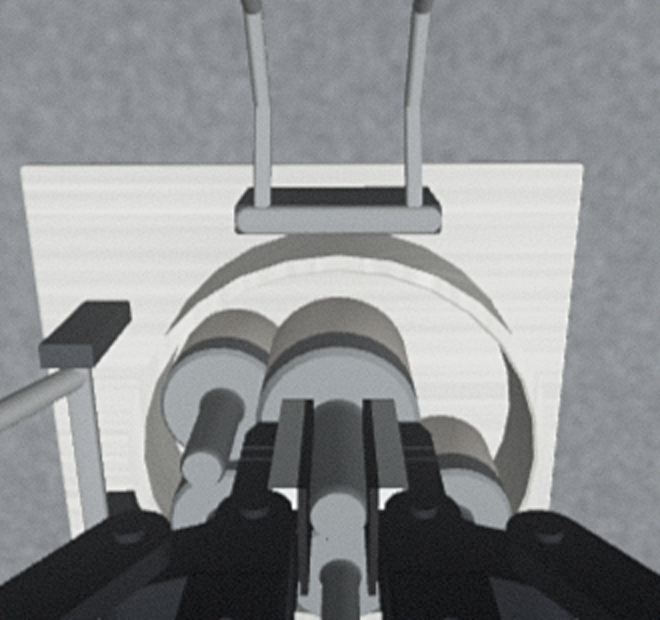

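jog_arm(steps=[[[0.06,0,0.9],[0,0,0]],[[0,0,0.8],[0,0,0]],[[0,0,0],[0,0,0]],[[0,0,0],[0,0,0]]])

```text
t: 47.4
tool_pos: [0.5459, 0.2325, 0.2561]
tool_rot: [2.064, 2.368, 0.001]
contact_force: [0.1, 0.4, -0.6]
opening: 0.0107
```

```bash
python3 go.py .546 .2323 .226 7.9
```

```text
1 rows [[[-0.02, 0, 3.01], [0, 0, 0]]]
47.4 [0.5459 0.2325 0.2561]
```

jog_arm(steps=[[[0,0,1],[0,0,0]],[[0,0,0.8],[0,0,0]],[[0,0,0.3],[0,0,0]],[[0,0,0],[0,0,0]],[[0,0,0],[0,0,0]]])

```text
t: 47.9
tool_pos: [0.5459, 0.2325, 0.2329]
tool_rot: [2.064, 2.368, 0.001]
contact_force: [0.3, 0.1, -0.0]
opening: 0.0104
```

```bash
python3 go.py .546 .2323 .2258 7.9
```

```text
1 rows [[[-0.02, 0.01, 0.71], [0, 0, 0]]]
47.9 [0.5459 0.2325 0.2329]
```

jog_arm(steps=[[[0,0,0.7],[0,0,0]],[[0,0,0],[0,0,0]],[[0,0,0],[0,0,0]]])

```text
t: 48.2
tool_pos: [0.5464, 0.2327, 0.2264]
tool_rot: [2.063, 2.367, 0.003]
contact_force: [0.5, -1.1, -0.3]
opening: 0.0108
```

jog_arm(steps=[[[0,0,0],[0,0,0]],[[0,0,0],[0,0,0]],[[0,0,0],[0,0,0]],[[0,0,-2],[0,0,0]],[[0,0,-4],[0,0,0]],[[0,0,-4],[0,0,0]],[[0,0,-3],[0,0,0]],[[-3,0,0],[0,0,0]]], fingers=-0.35)

```text
t: 49.0
tool_pos: [0.5494, 0.2042, 0.3601]
tool_rot: [-2.059, -2.371, 0.0]
contact_force: [0.9, -1.2, 0.6]
opening: 0.028
```

jog_arm(steps=[[[-3,-1,-1],[0,0,0]],[[-2,0,0],[0,0,0]],[[0,0,0],[0,0,0]]])

```text
t: 49.3
tool_pos: [0.5468, 0.1501, 0.3737]
tool_rot: [2.059, 2.368, 0.005]
contact_force: [-0.4, 0.6, -0.4]
opening: 0.0279
```

```bash
python3 look.py 6; python3 -c "
from h import *
crop('pics/r6.png',170,40,430,260,3,'pics/c14.png')"
```

```text
49.3 [0.5468 0.1501 0.3737] [-0.4  0.6 -0.4] 0.027929156023587923
49.35 [0.5468 0.151  0.374 ] [-0.   0.5 -0.8] 0.027680180764459935
```

View pics/r6.png

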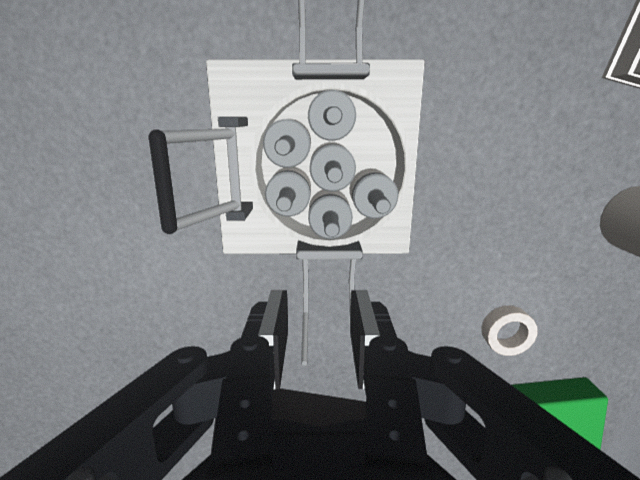

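View pics/t6.png

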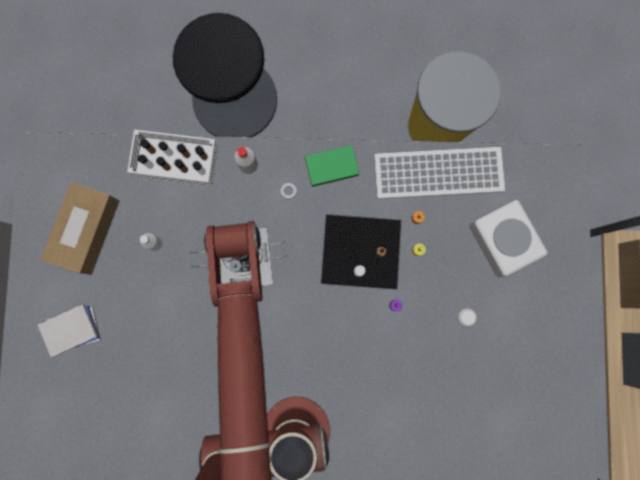

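View pics/c14.png

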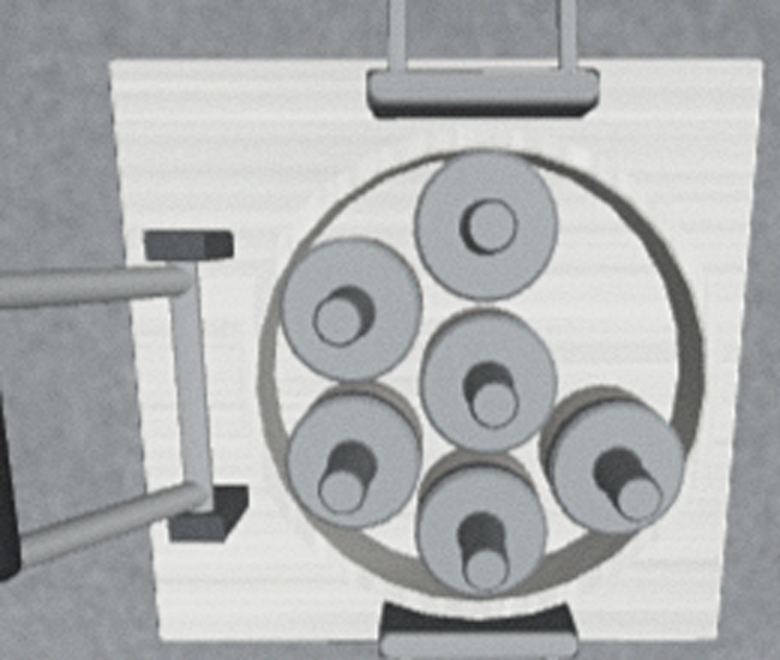

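```bash
python3 - <<'E'
from h import *
o,ci=pickle.load(open("pics/r6.pkl","rb"))
g=lambda p:(170+(p[0]-1)/3,40+(p[1]-1)/3)
L=[unproj("wrist",g(p),.048,ci)[:2] for p in [(487,226),(352,309),(354,455),(481,525),(615,465),(488,380)]]
for l in L: d=l-L[-1]; e=l-C; print((e*1000).round(1),"from mid",(d@CX*1000).round(1),(d@CY*1000).round(1),"from C r",(np.linalg.norm(e)*1000).round(1),np.degrees(np.arctan2(e@CY,e@CX)).round(1))
b=bar(1.15)+[0,0,.003]; plan(b+[0,0,.05],7.9)
E
```

```text
[-4.9 41.5] from mid -0.8 39.2 from C r 41.8 88.9
[-37.   16.1] from mid -36.1 18.4 from C r 40.4 148.7
[-32.1 -22.5] from mid -36.5 -20.4 from C r 39.2 -152.9
[  5.3 -37.3] from mid -1.4 -40.2 from C r 37.7 -89.7
[ 39.4 -15.3] from mid 35.3 -23.1 from C r 42.3 -29.1
[1.2 2.7] from mid 0.0 0.0 from C r 3.0 58.0
3 rows [[[1.3, -3.35, 1.89], [0.1, 0, 0.1]], [[1.29, -3.35, 1.9], [0.1, 0, 0.1]], [[1.29, -3.34, 1.9], [0.1, 0, 0.1]]]
```

jog_arm(steps=[[[1.3,-3.3,1],[0,0,0]],[[1.3,-3.3,1],[0,0,0]],[[0.8,-2.5,1],[0,0,0]],[[0,0,0],[0,0,0]],[[0,0,0],[0,0,0]]], fingers=-0.2)

```text
t: 49.9
tool_pos: [0.4487, 0.1768, 0.3405]
tool_rot: [-2.054, -2.377, -0.005]
contact_force: [0.3, 0.5, 0.3]
opening: 0.0343
```

```bash
python3 - <<'E'
from h import *
plan(bar(1.15)+[0,0,.003],7.9)
ci=snap("wrist","l1"); print(proj("wrist",bar(1.15)-[0,0,.155],ci))
E
```

```text
2 rows [[[0, -0.34, 3.7], [0.1, -0.1, 0.2]], [[0.01, -0.33, 3.7], [0.1, -0.1, 0.2]]]
49.9 [0.4487 0.1768 0.3405] [0.3 0.5 0.3] 0.034346560326581725
[307.28483912 259.00592735]
```

View pics/l1.png

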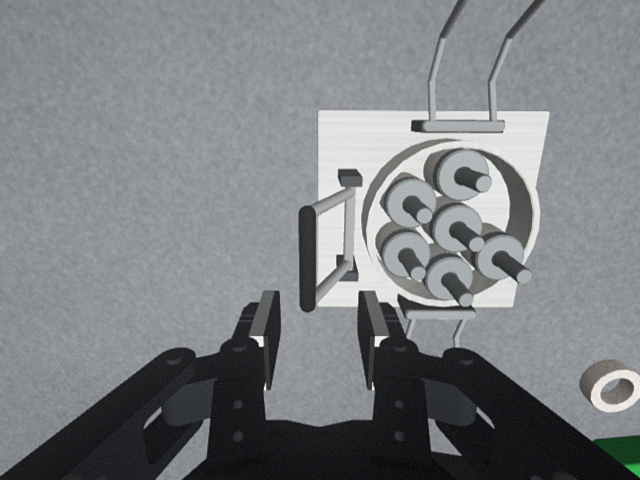

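jog_arm(steps=[[[0,-0.5,1],[0,0,0]],[[0,0,2],[0,0,0]],[[0,0,2],[0,0,0]],[[0,0,0.5],[0,0,0]],[[0,0,0],[0,0,0]],[[0,0,0],[0,0,0]]])

```text
t: 50.55
tool_pos: [0.4473, 0.1763, 0.2849]
tool_rot: [2.055, 2.374, 0.009]
contact_force: [-0.0, 0.3, 0.2]
opening: 0.0342
```

```bash
python3 - <<'E'
from h import *
plan(bar(1.15)+[0,0,.003],7.9)
E
```

```text
1 rows [[[0.05, -0.53, 1.84], [0.3, -0.2, 0.3]]]
```

jog_arm(steps=[[[0.05,-0.53,0.8],[0.3,-0.2,0.3]],[[0,0,0.8],[0,0,0]],[[0,0,0],[0,0,0]],[[0,0,0],[0,0,0]]])

```text
t: 50.95
tool_pos: [0.4426, 0.1761, 0.2699]
tool_rot: [2.062, 2.367, 0.004]
contact_force: [0.5, 0.2, -0.0]
opening: 0.0343
```

```bash
python3 - <<'E'
from h import *
plan(bar(1.15)+[0,0,.003],7.9)
E
```

```text
1 rows [[[0.01, -0.05, 0.34], [0.2, 0, 0]]]
```

jog_arm(steps=[[[0,0,0.3],[0,0,0]],[[0,0,0],[0,0,0]],[[0,0,0],[0,0,0]]])

```text
t: 51.25
tool_pos: [0.4428, 0.1762, 0.2672]
tool_rot: [2.061, 2.366, 0.005]
contact_force: [-0.6, -0.1, 0.9]
opening: 0.0344
```

jog_arm(steps=[[[0,0,0],[0,0,0]],[[0,0,0],[0,0,0]],[[0,0,0],[0,0,0]],[[0,0,0],[0,0,0]]], fingers=-1, grip_force=25)

```text
t: 51.65
tool_pos: [0.4421, 0.1762, 0.2674]
tool_rot: [2.063, 2.369, -0.0]
contact_force: [0.6, -0.3, 0.3]
opening: 0.0087
```

jog_arm(steps=[[[0,-0.99,0.53],[0,0,0]],[[0,-0.9,0.68],[0,0,0]],[[0,-0.79,0.8],[0,0,0]],[[0,-0.66,0.91],[0,0,0]],[[0,0,0],[0,0,0]]])

```text
t: 52.15
tool_pos: [0.4103, 0.1717, 0.2425]
tool_rot: [2.055, 2.36, 0.02]
contact_force: [4.1, 0.1, -5.6]
opening: 0.0086
```

```bash
sed -i 's/for a in (1.1,1.15,1.2)/for a in (.4,.3,.2,.1,.0)/' lev.py; python3 lev.py
```

```text
rad 0.07875683702822621 ang 0.6480060388683044 y -4.556184192372301e-05 [ 4.1121547   0.08015095 -5.56739739] 0.008566108082737339
1 rows [[[0.01, -0.66, 1.52], [1, 0, 0]]]
1 rows [[[0.01, -0.93, 2.22], [1, 0, 0]]]
1 rows [[[0.01, -1.12, 2.94], [1, 0, 0]]]
1 rows [[[0.01, -1.25, 3.68], [1, 0, 0]]]
1 rows [[[0.01, -1.3, 4.43], [1, 0, 0]]]
52.15 [0.4103 0.1717 0.2425] [ 4.1  0.1 -5.6] 0.008566108082737339
52.2 [0.4106 0.1717 0.2429] [ 2.2  0.4 -3.7] 0.008995391371379342
```

jog_arm(steps=[[[0,-0.5,1],[0.4,0,0]],[[0,-0.38,1],[0.2,0,0]],[[0,-0.25,1.05],[0.2,0,0]],[[0,-0.1,0.9],[0,0,0]],[[0,0,0.3],[0,0,0]],[[0,0,0],[0,0,0]]])

```text
t: 52.85
tool_pos: [0.3989, 0.1702, 0.2022]
tool_rot: [2.062, 2.369, -0.003]
contact_force: [1.3, -0.4, 0.5]
opening: 0.0087
```

```bash
python3 lev.py
```

```text
rad 0.0746041284453976 ang 0.09715144893382024 y 2.3226071766949467e-05 [ 1.26919373 -0.37718391  0.52151494] 0.008747129996679436
1 rows [[[-0.01, 0.51, -2.5], [-0.1, 0.1, 0]]]
1 rows [[[-0.01, 0.26, -1.79], [-0.1, 0.1, 0]]]
1 rows [[[0, 0.07, -1.07], [-0.1, 0.1, 0]]]
1 rows [[[0, -0.04, -0.33], [-0.1, 0.1, 0]]]
1 rows [[[0, -0.07, 0.42], [-0.1, 0.1, 0]]]
52.85 [0.3989 0.1702 0.2022] [ 1.3 -0.4  0.5] 0.008747129996679436
52.9 [0.3989 0.1702 0.2023] [ 0.9  0.2 -1.2] 0.008794545427037396
```

jog_arm(steps=[[[0,-0.05,0.4],[0,0,0]],[[0,0,0.4],[0,0,0]],[[0,0,0.3],[0,0,0]]])

```text
t: 53.25
tool_pos: [0.3991, 0.1704, 0.1938]
tool_rot: [-2.061, -2.369, 0.007]
contact_force: [-16.8, -4.1, 37.1]
opening: 0.0087
```

```bash
python3 lev.py | head -1; python3 lev.py >/dev/null;  f=$(ls -t pics/sl*.png|head -1); python3 -c "
from h import *
crop('$f',330,180,440,260,6,'pics/c15.png')"; python3 -c "
from h import *
print(ctrl.get_obs()['contact_force'])"
```

```text
rad 0.0739910705003645 ang -0.015671395469664534 y 0.00015749796481760397 [-16.7587246   -4.11170498  37.06733037] 0.008682245172711931
[-11.27044845  -3.78925349  22.22149372]
```

View pics/c15.png

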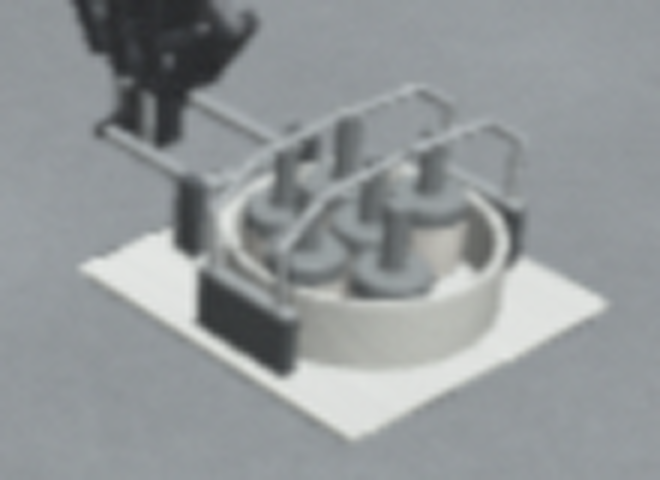

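jog_arm(steps=[[[0,0,0],[0,0,0]],[[0,0,0],[0,0,0]],[[0,0,0],[0,0,0]],[[0,0,-1],[0,0,0]],[[0,0,-3],[0,0,0]],[[0,0,-4],[0,0,0]],[[0,0,-4],[0,0,0]],[[0,0,0],[0,0,0]]], fingers=-0.2)

```text
t: 54.25
tool_pos: [0.3984, 0.1703, 0.3169]
tool_rot: [-2.06, -2.366, 0.013]
contact_force: [0.2, 1.7, 0.1]
opening: 0.0344
```

jog_arm(steps=[[[0,1,-4],[0,0,0]],[[0,1,-4],[0,0,0]],[[0,1,-3],[0,0,0]],[[0,0,0],[0,0,0]],[[0,0,0],[0,0,0]]])

```text
t: 54.75
tool_pos: [0.4278, 0.1744, 0.4265]
tool_rot: [-2.057, -2.363, 0.021]
contact_force: [0.5, -0.2, -0.1]
opening: 0.0343
```

```bash
python3 - <<'E'
from h import *
ci=snap("wrist","f1"); snap("scene","fs1")
for a in (0,.05,.1): print(a,proj("wrist",bar(a)-[0,0,.155],ci),proj("scene",bar(a)-[0,0,.155]))
crop("pics/fs1.png",330,180,440,260,6,"pics/c16.png")
E
```

```text
54.75 [0.4278 0.1744 0.4265] [ 0.5 -0.2 -0.1] 0.03434875471276894
54.8 [0.4279 0.1744 0.4267] [ 0.2 -0.6  0.5] 0.033863917321255474
0 [295.2445707  201.19069508] [354.31005339 197.91417249]
0.05 [295.04781271 202.01800925] [354.3701751  196.85976319]
0.1 [295.0379063  202.86050824] [354.47074717 195.82716738]
```

View pics/f1.png

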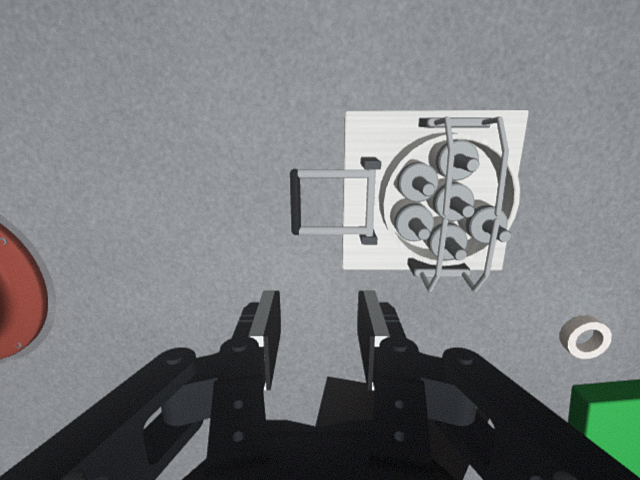

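View pics/c16.png

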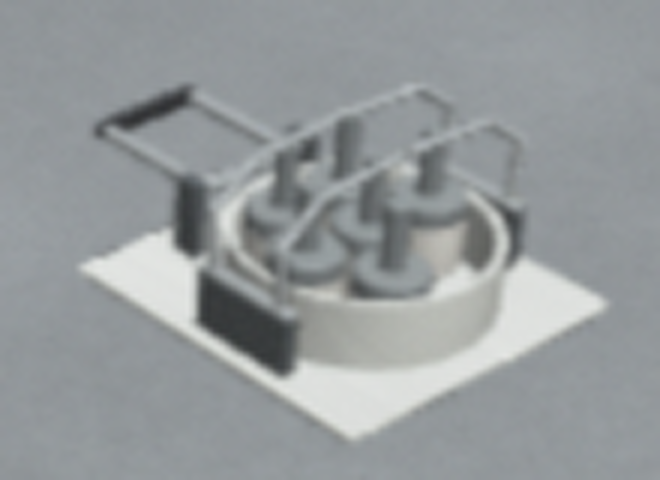

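View pics/fs1.png

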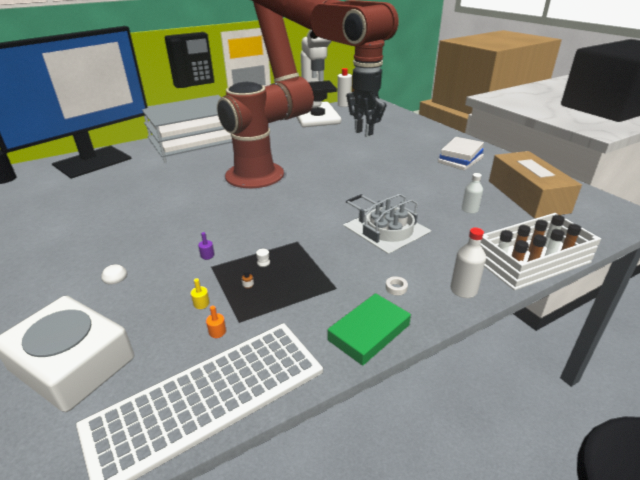

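The scene picture shows six pots in the closed canister at about (388,220). The jar (263,257), the dropper (247,281) and the orange, yellow and purple look-alikes are still where they were. I'm handing the job in.

```bash
python3 -c "
from station import ctrl
print(ctrl.finish_job())"
```

```text
the job is handed in; nothing more can be done
None
```

The job is handed in at about 55 s of the 210 s allowed; no verdict was reported.

- **Lever up:** I lifted it to its stop. The bar was seen at the 1.15 rad position and the rings were fully open.
- **Pots:** Six knob-lidded pots were present and all are in the canister. One is in the middle and five are round it on the hexagonal pattern, with one place left empty.
- **Lever down:** I pressed it to its stop, feeling about 37 N upward at the end. The last pictures show the lever level, the ring halves meeting over upright pots, and the gripper clear.
- **Other things:** The last scene picture shows the dropper, the jar, the orange, yellow and purple look-alikes, and the rest of the bench where they started.

**Checks that were not exact:**
- The middle pot measures about 2 to 3 mm off the well's centre.
- The outer pots measure 38 to 42 mm from the centre, against 41 mm intended, with angles within 3°.
- My estimates of the well's centre differed by 1 to 5 mm between pictures. I used the wrist-camera ones, which agreed within about 1.2 mm.
- I did not measure the feet on the floor directly. I released each pot at about floor height, and the pictures show them standing upright.

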